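# Prop up the recipe tablet and take the stylus to its screen

## Robot

A 6-joint arm with a two-finger parallel gripper is mounted at the origin on a cart in front of the work surface, level with it; the furniture and walls round the work are solid. World frame = base frame: x ahead of the robot, y to its left, z up, the work surface at z = 0. Lengths are in m, angles in rad, forces in N, time in s.
With the tool pointing down it reaches from about 0.35 to 0.725 m from the base axis. Payload 4.3 kg.
Tool frame: the origin (TCP) lies midway between the tips of the shut fingers; the grasp point (between the pads) lies 19 mm behind it; z points along the fingers, x is the direction in which the jaws open and shut, and the axes are right-handed (so a half turn about z gives the same grasp; the last joint's range is limited). The gripper opens to 85 mm and grips with 20 to 120 N. Pads are 22 mm wide; open, the fingers measure 114 mm over their backs; the gripper's body (76 mm by 85 mm) begins 54 mm behind the grasp point. The pads swing forward as they close: fully open they stand 13 mm farther back than shut.
Start: joints at [-1.269, 0.377, 0.081, 1.274, 0, 1.46], TCP at [0.23, -0.527, 0.193] pointing down, gripper open.
Joint ranges: [-2.72, 2.72], [-0.84, 1.66], [-1.02, 1.22], [-1.77, 2.12], [-1.37, 1.28], [-3.14, 3.14]. Speed limits (rad/s): [2.57, 2.57, 3.14, 3.14, 3.14, 3.14].

## Interface

Orientations are given as [roll, pitch, yaw] about the fixed x, y, z axes, in that order (R = Rz(yaw) Ry(pitch) Rx(roll)).
In Python, from rig import env gives the robot as it stands.
- The arm moves only by the tool send_rows, never from a script. Its argument "steps" is one flat list of numbers, 7 for each row, row after row: the shift along the tool's x, y, z in cm, then the turn, a rotation vector about the tool's x, y, z in rad, then the gripper command: -1 is shut, 1 is fully open, values between are in proportion. In form: [x, y, z, wx, wy, wz, grip, x, y, z, wx, wy, wz, grip, ...]. A call has 1 to 20 rows; each row shifts and turns the commanded pose from where the row before left it, along the tool's axes as they then stand; what a row does not reach is not made up. A row lasts 1/10 s, in which the tool goes at most 50 mm and 8.59 degrees, less where a joint would pass 70% of its speed; a pose out of reach is approached as far as the arm can. A call with a gripper value outside its range is refused whole. The fingers move at their own pace and stop on an object; the grip force is fixed at half the most. Time passes only in rows, so rows that do not move let the fingers close. It gives the time, the measured TCP pose, the force and the opening at its end, in the units of the state.
- env.state(): the state, without advancing time (a new reading comes with each control period).
- env.read_camera(name): name is "side" or "top" or "wrist"; returns the picture (480x640x3 uint8, red, green, blue); there is no depth.
- env.camera_params(name): a dict with "fx", "fy", "cx", "cy" (pixels), "T" (4x4, takes a point from camera to world coordinates). Camera axes: x right, y up, looking along -z (the intrinsics and any distortion apply to the point x, -y, -z); pixel columns grow to the right and rows downward; lengths in m; the calibration is good to about 2 mm. A picture is of the moment at which its call begins: read the wrist's pose just before it. camera_params takes no time and is no camera call; for the wrist camera it gives the pose at the moment of the call.
- env.hand_in(): hands the job in, once; it reports no verdict.
Trained networks look in the newest picture that a camera, given by its name, has taken for a name from the list of things; names that differ only in an ending like _2 or _b are one class to them, and where a whole thing is asked for, a point or a joint stands for the part that bears it (a point fixed in the world has none). Each returns a list of dicts, best first, with "conf" (0 to 1); they miss things now and then, are a little off and sometimes report something else, mostly with a low value. They report only what shows in the picture. A call takes as long as a camera call.
- env.spot_in(camera, target): "position" ([x, y, z] in m, in world coordinates, good to about 4 mm: the middle of the surface that is visible of it).
- env.masks_of(camera, target): "region" (480x640 bool, what is visible of it).
- env.spot_point(camera, target): "position" ([x, y, z] in m, in world coordinates, good to about 4 mm: a listed point, or the origin of a listed thing).
The state is a dict: "t": time; "q": joint angles; "qd": joint speeds; "tau": joint torques, N m; "ee_pos": TCP position; "ee_rot": TCP orientation; "force": force on the tool from outside, world axes, zero at the start; "ft_torque": the same for the moment, N m; "gripper_width": finger opening in m.
Only numpy, scipy, OpenCV 4.12 (cv2) and the standard library are available. Lean on these libraries where they do the work, as an engineer would, in place of code of your own. Each camera call takes 0.05 s, during which the arm holds its last target.

## Task

Lift the tablet out of its charging dock and lean it, standing on its long edge with the screen outwards, against the middle of the front of the wooden tea box, then let go of it. Next draw the stylus out of its wooden block, tip it over to a slant of about 45 degrees so that it points down towards the screen, and finish still holding it there in the air, still, its tip about three centimetres in front of the screen and touching nothing. Do not push the mug, timer, matchbox or lemon about.

Things in the scene. Friction and masses are not known exactly. Their poses are not given: they have to be found in the camera images.
- tablet: Tablet computer, a rigid slab 9 mm thick (x), 190 mm wide (y), 140 mm tall (z), 0.3 kg nominal. Origin: centre of its lower long edge face; z up along the slab, x out of its back; the light screen with a picture and buttons is on the -x side, the plain aluminium back on +x. It starts upright on its long edge in the dock, screen side the same way as the dock's -x, its origin 8 mm above the worktop; it may lean up to 0.07 rad in the slot.
- tablet_dock: Grey charging dock fixed to the worktop, a slot between two jaws: 84 (x) x 130 (y) x 40 (z) mm, the slot runs along y, 11 mm wide, floor 8 mm above the worktop, 32 mm deep; the jaws are 51 mm over all in x. Origin: centre of the underside, on the worktop.
- tea_box: Wooden tea box with a closed lid, fixed to the worktop: 130 (x) x 212 (y) x 83 (z) mm. Origin: centre of the underside on the worktop; the front is the long side at -x, towards the robot. The lid (heights 70 to 83 mm) is its foremost part, at x = -62 mm; the body below stands 1 mm back. The tablet, let go at 10 to 30 degrees off upright against the lid's edge, stays by friction.
- stylus: White round stylus, 12 mm diameter, 160 mm long, 30 g, black conical tip, blue cap. Origin: at the tip (the lower end); z runs along it from the tip to the cap. It starts standing tip down in the block's hole with its tip 6 mm above the worktop, up to 0.08 rad off upright.
- stylus_tip (a point): The very tip of the stylus (lower end, black).
- stylus_block: Dark wooden block fixed to the worktop, 60x60x56 mm, with a round upright hole 15 mm wide and 50 mm deep in the middle of its top. Origin: centre of the underside. It may stand in either of two places (the mug in the other).
- mug_1: Bystander, loose: pale blue mug, 82 mm across, 91 mm high, handle towards its -y. Origin: centre of the underside. Not to be disturbed.
- timer: Bystander, loose: round white-and-red kitchen timer, 72 mm across, 62 mm high. Origin: centre of the underside. Not to be disturbed.
- matchbox: Bystander, loose: red matchbox lying flat, 53x35x14 mm. Origin: centre of the underside. Not to be disturbed.
- lemon0: Bystander, loose: yellow lemon lying on its side, 87 mm long, 57 mm high. Origin: centre of the underside. Not to be disturbed.

How it is judged:
By the outcome, as a careful person would: the job done as asked, in the order asked, and still so for the second after the job is handed in, while the arm keeps its last pose, push and grip.
It also fails if it takes over 56 s, if anything falls off the work surface, if the arm or the gripper's body presses on something with over 40 N, if the wrist force passes 120 N, or if a joint passes its speed limit or range.

## Working session

There is one attempt and no reset: what is moved stays moved. The work goes in short steps, Python scripts to look and compute and a tool call to move; the robot and the scene stay as the last step left them, time stands still between calls to the robot, and variables do not carry over. Pictures are saved under pics/ and viewed, and the job is handed in when it is done.

Besides the shell and the picture viewer there is one more tool, called after "Emit:" as a command line: name --argument value ..., lists and objects as JSON in quotes. send_rows: Moves the arm, as the interface text tells. Its arguments: {"type":"object","properties":{"steps":{"type":"array","items":{"type":"number"}}},"required":["steps"]}

```bash
ls; mkdir -p pics; python3 - <<'E'
from rig import env
import cv2, numpy as np
print(env.state())
for n in ["side","top","wrist"]:
    im=env.read_camera(n); cv2.imwrite(f"pics/{n}0.png",im[:,:,::-1])
    p=env.camera_params(n); print(n,{k:(np.round(v,3).tolist()) if k=="T" else v for k,v in p.items()})
E
```

```text
pics
{'t': 0.0, 'q': array([-1.26931702e+00,  3.78048509e-01,  7.96216047e-02,  1.27443642e+00,
       -3.75449521e-06,  1.46050853e+00]), 'qd': array([ 0.00089027, -0.00044601,  0.00234687,  0.00022639,  0.0007052 ,
       -0.00163229]), 'tau': array([ 2.94646423e-03, -4.63603234e+01,  2.69878024e+01,  2.07507162e-02,
       -1.80434245e-04,  2.60593424e-06]), 'ee_pos': array([ 0.22991758, -0.52621012,  0.19206764]), 'ee_rot': array([-3.14136888e+00,  2.05485290e-03, -1.15902899e+00]), 'force': array([-0.02789141, -0.28807036, -0.31747923]), 'ft_torque': array([-0.0117176 , -0.05456952, -0.02049439]), 'gripper_width': 0.08553885700142488}
side {'fx': 498.65038524314133, 'fy': 498.65038524314133, 'cx': 321.78355486584843, 'cy': 250.78292486585633, 'T': [[0.982, 0.065, -0.176, 0.258], [-0.187, 0.389, -0.902, -1.208], [0.01, 0.919, 0.395, 0.486], [0.0, 0.0, 0.0, 1.0]]}
top {'fx': 454.0687092393083, 'fy': 454.0687092393083, 'cx': 316.78071744653175, 'cy': 249.06115132677212, 'T': [[-0.003, 0.998, -0.058, 0.404], [-1.0, -0.005, -0.023, -0.234], [-0.023, 0.058, 0.998, 0.931], [0.0, 0.0, 0.0, 1.0]]}
wrist {'fx': 348.43295113382413, 'fy': 348.43295113382413, 'cx': 317.8828666225199, 'cy': 239.8355834911486, 'T': [[0.401, 0.871, 0.284, 0.303], [-0.916, 0.382, 0.122, -0.495], [-0.003, -0.309, 0.951, 0.373], [0.0, 0.0, 0.0, 1.0]]}
```

View pics/top0.png

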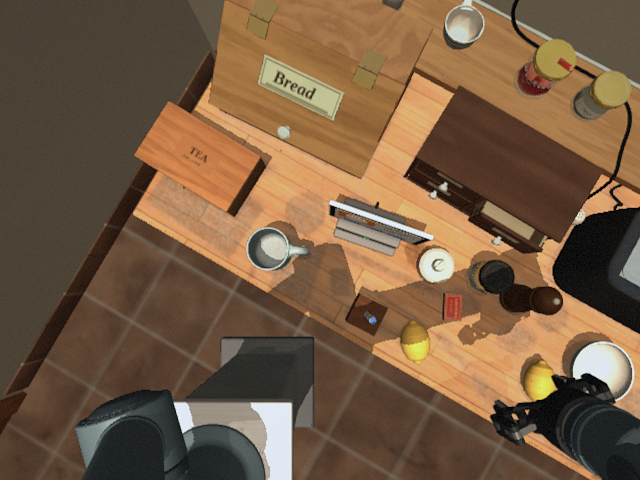

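View pics/side0.png

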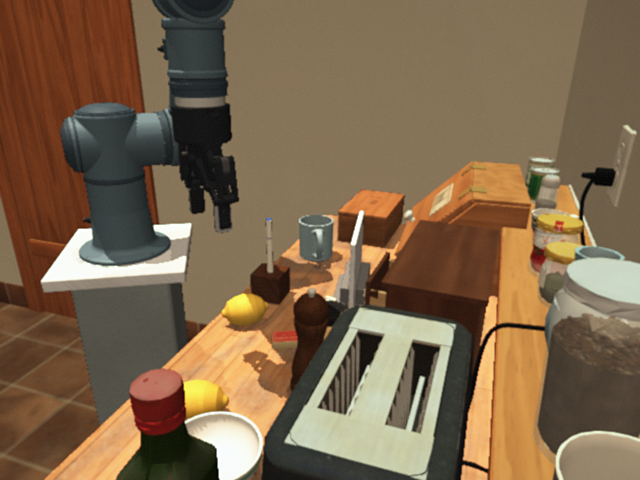

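```bash
python3 - <<'E'
from rig import env
import numpy as np
for cam in ["top","side"]:
    env.read_camera(cam)
    for n in ["tablet","tablet_dock","tea_box","stylus","stylus_tip","stylus_block","mug_1","timer","matchbox","lemon0"]:
        a=env.spot_point(cam,n)[:2]
        print(cam,n,[(np.round(d["position"],4).tolist(),round(d["conf"],2)) for d in a])
print(env.state()["t"])
E
```

```text
top tablet [([0.4999, -0.3273, 0.0083], 0.64), ([0.3407, -0.4831, -0.0014], 0.59)]
top tablet_dock []
top tea_box [([0.6297, 0.015, -0.0013], 0.73)]
top stylus [([0.3293, -0.311, 0.0065], 0.6)]
top stylus_tip []
top stylus_block [([0.3279, -0.3092, -0.0042], 0.67), ([0.3282, -0.3108, 0.0083], 0.28)]
top mug_1 [([0.4541, -0.1382, 0.0013], 0.86), ([0.421, -0.4463, -0.0019], 0.44)]
top timer [([0.423, -0.4456, -0.0019], 0.64), ([0.3275, -0.3092, 0.0081], 0.57)]
top matchbox [([0.344, -0.487, 0.0017], 0.73)]
top lemon0 [([0.2747, -0.4047, 0.0003], 0.6)]
side tablet [([0.5012, -0.3259, 0.0079], 0.93)]
side tablet_dock [([0.5034, -0.3182, 0.0047], 0.74)]
side tea_box [([0.6342, 0.0159, 0.0019], 0.62)]
side stylus []
side stylus_tip []
side stylus_block [([0.3276, -0.3115, -0.0], 0.59), ([0.276, -0.3984, -0.0011], 0.53)]
side mug_1 [([0.4504, -0.1396, -0.0014], 0.93)]
side timer [([0.3441, -0.4841, -0.0055], 0.4)]
side matchbox [([0.3424, -0.4885, -0.0026], 0.67)]
side lemon0 [([0.2776, -0.3998, 0.0018], 0.6)]
1.25
```

```bash
python3 - <<'E'
import cv2
t=cv2.imread("pics/top0.png"); s=cv2.imread("pics/side0.png")
cv2.imwrite("pics/c1.png",cv2.resize(t[185:265,310:450],None,fx=5.5,fy=5.5,interpolation=cv2.INTER_CUBIC))
cv2.imwrite("pics/c2.png",cv2.resize(t[95:220,130:270],None,fx=4.5,fy=4.5,interpolation=cv2.INTER_CUBIC))
cv2.imwrite("pics/c3.png",cv2.resize(s[200:330,230:390],None,fx=4.5,fy=4.5,interpolation=cv2.INTER_CUBIC))
E
```

```text
(no output)
```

View pics/c1.png

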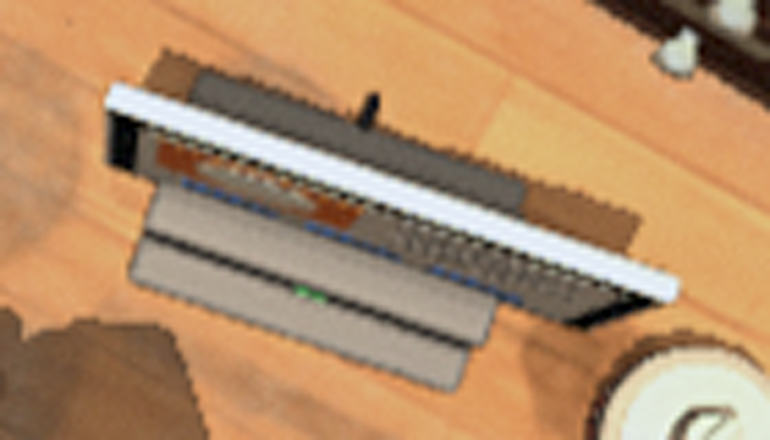

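View pics/c2.png

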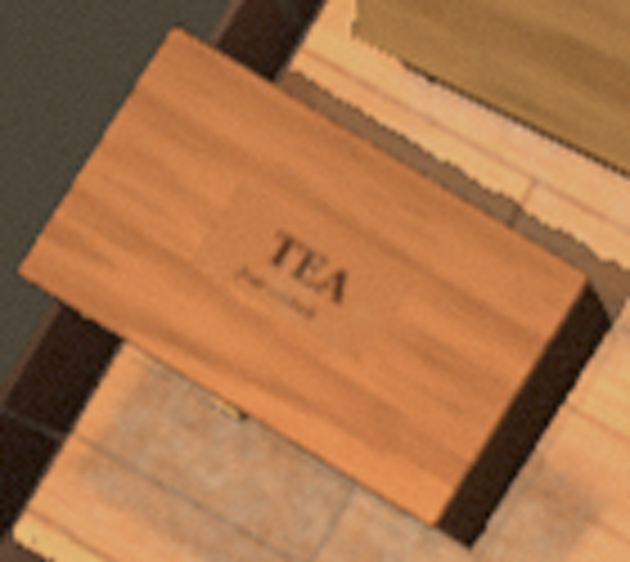

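View pics/c3.png

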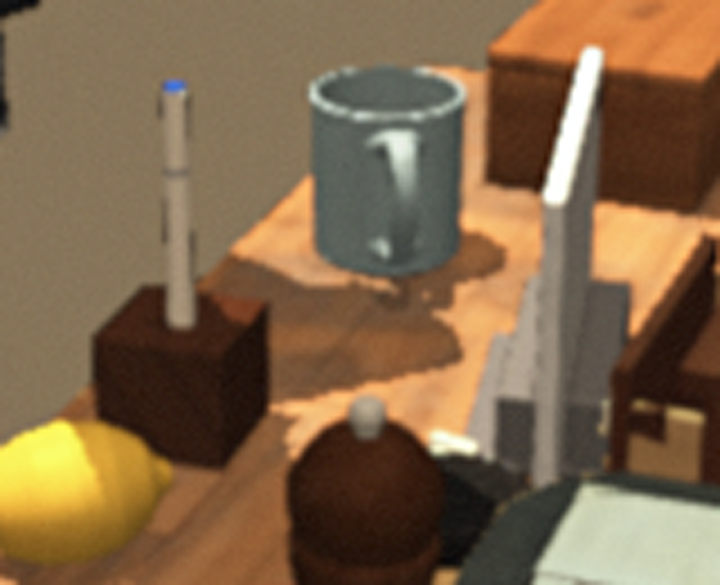

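```bash
cat > h.py <<'E'
import numpy as np
from rig import env
P={n:env.camera_params(n) for n in ["top","side"]}
def ray(cam,u,v,p=None):
    p=p or P[cam]; d=np.array([(u-p["cx"])/p["fx"],-(v-p["cy"])/p["fy"],-1]); T=np.array(p["T"]); return T[:3,3],T[:3,:3]@d
def atz(cam,u,v,z,p=None):
    o,d=ray(cam,u,v,p); return o+d*(z-o[2])/d[2]
def proj(cam,X,p=None):
    p=p or P[cam]; T=np.array(p["T"]); c=T[:3,:3].T@(np.array(X)-T[:3,3]); return np.array([p["cx"]+p["fx"]*c[0]/-c[2],p["cy"]-p["fy"]*c[1]/-c[2]])
def tri(u1,u2):
    o1,d1=ray("top",*u1);o2,d2=ray("side",*u2)
    A=np.stack([d1,-d2],1);s=np.linalg.lstsq(A,o2-o1,rcond=None)[0]
    a=o1+d1*s[0];b=o2+d2*s[1];return (a+b)/2,np.linalg.norm(a-b)
E
python3 - <<'E'
from h import *
c1=lambda x,y:((x+.5)/5.5+310-.5,(y+.5)/5.5+185-.5)
c2=lambda x,y:((x+.5)/4.5+130-.5,(y+.5)/4.5+95-.5)
c3=lambda x,y:((x+.5)/4.5+230-.5,(y+.5)/4.5+200-.5)
# tablet top edge corners
L=atz("top",*c1(106,96),.148);R=atz("top",*c1(679,288),.148)
print("tab",L,R,np.linalg.norm(L-R),(L+R)/2,"yaw",np.arctan2(-(L-R)[0],(L-R)[1]))
C=[atz("top",*c2(*q),.083) for q in [(20,270),(175,28),(587,278),(437,525)]]
FL,BL,BR,FR=C
print(C,np.linalg.norm(FL-FR),np.linalg.norm(FL-BL),np.linalg.norm(BL-BR))
for a,b in((FL,FR),(BL,BR)): print("yaw",np.arctan2(-(a-b)[0],(a-b)[1]))
print("cen",sum(C)/4,"front",(FL+FR)/2)
# dock corners on base plate front (z?)
for z in (0,.008,.04): print([np.round(atz("top",*c1(*q),z),4) for q in [(130,275),(455,388),(160,185),(490,340)]])
# stylus cap
print(tri((372.5,320.5),c3(174,84)), atz("top",372.5,320.5,.166))
# tablet top near corner side
print("nearR side", proj("side",R),c3(552,200),"farL",proj("side",L),c3(592,50))
E
python3 - <<'E'
import cv2
t=cv2.imread("pics/top0.png")
cv2.imwrite("pics/c4.png",cv2.resize(t[280:350,335:405],None,fx=8,fy=8,interpolation=cv2.INTER_CUBIC))
E
```

```text
tab [ 0.5311233  -0.23684005  0.148     ] [ 0.46932889 -0.41579954  0.148     ] 0.18932788922007804 [ 0.50022609 -0.32631979  0.148     ] yaw -0.33248008768596676
[array([0.63573434, 0.13500069, 0.083     ]), array([0.73999779, 0.07025331, 0.083     ]), array([ 0.63003304, -0.10682915,  0.083     ]), array([ 0.52545351, -0.04406197,  0.083     ])] 0.2102981195975993 0.1227317844756243 0.2084477089241473
yaw -0.5520130540346908
yaw -0.5557036664391583
cen [0.63280467 0.01359072 0.083     ] front [0.58059393 0.04546936 0.083     ]
[array([ 0.4877, -0.2461,  0.    ]), array([ 0.4448, -0.3667,  0.    ]), array([ 0.5214, -0.2575,  0.    ]), array([ 0.4627, -0.3799,  0.    ])]
[array([ 0.4869, -0.246 ,  0.008 ]), array([ 0.4445, -0.3656,  0.008 ]), array([ 0.5204, -0.2573,  0.008 ]), array([ 0.4622, -0.3787,  0.008 ])]
[array([ 0.4841, -0.2456,  0.04  ]), array([ 0.4431, -0.361 ,  0.04  ]), array([ 0.5164, -0.2565,  0.04  ]), array([ 0.4601, -0.3736,  0.04  ])]
(array([ 0.32908664, -0.30854736,  0.16725618]), np.float64(0.0009983190987112483)) [ 0.32846466 -0.30862034  0.166     ]
nearR side [352.92253383 244.29470306] (352.27777777777777, 244.05555555555554) farL [360.65684189 210.60743604] (361.16666666666663, 210.72222222222223)
```

View pics/c4.png

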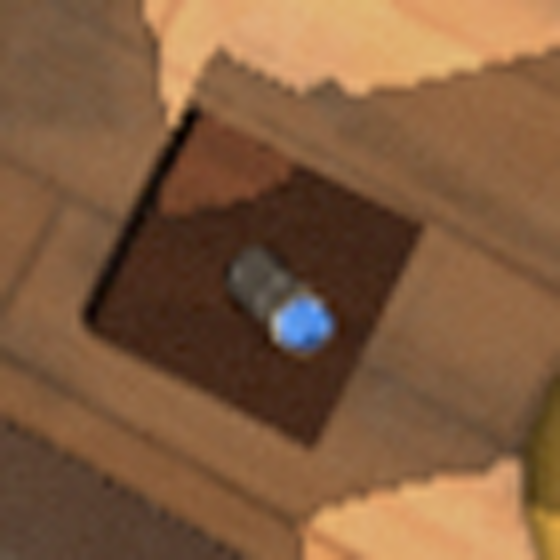

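```bash
cat >> h.py <<'E'
from scipy.spatial.transform import Rotation as Ro
def pose():
    s=env.state(); return np.array(s["ee_pos"]),Ro.from_euler("xyz",s["ee_rot"])
def frame(zt,xt):
    z=np.array(zt,float);z/=np.linalg.norm(z);x=np.array(xt,float);x-=z*(x@z);x/=np.linalg.norm(x)
    return Ro.from_matrix(np.stack([x,np.cross(z,x),z],1))
def rows(p0,R0,p1,R1,n,g):
    out=[];p,R=p0.copy(),R0
    tot=(R0.inv()*R1).as_rotvec()
    for i in range(1,n+1):
        s=i/n; pt=p0+(p1-p0)*s; Rt=R0*Ro.from_rotvec(tot*s)
        d=np.round(R.inv().apply(pt-p)*100,2); w=np.round((R.inv()*Rt).as_rotvec(),3)
        out.append([*d,*w,g]); p=p+R.apply(d/100); R=R*Ro.from_rotvec(w)
    print("rot",np.linalg.norm(tot),"dist",np.linalg.norm(p1-p0))
    print("["+", ".join(", ".join("%g"%(v+0) for v in r) for r in out)+"]")
    return p,R
E
python3 - <<'E'
from h import *
print("knobs",atz("top",434,195,.06),atz("top",497,240,.06),"cab corners",[np.round(atz("top",u,v,.1),3) for u,v in((407,180),(533,250))])
print("hole",atz("top",366.2,313.7,.056))
p,R=pose(); up=np.array([.30,-.48,.29])
yaw=-.332
Rt=frame([0,0,-1],[np.cos(yaw),np.sin(yaw),0])
p,R=rows(p,R,up,R,4,0.3)
p,R=rows(p,R,np.array([.5002,-.3263,.20]),Rt,9,0.3)
print(p)
E
```

```text
knobs [ 0.55769917 -0.4395579   0.06      ] [ 0.47025027 -0.55747713  0.06      ] cab corners [array([ 0.579, -0.381,  0.1  ]), array([ 0.449, -0.607,  0.1  ])]
hole [ 0.33056413 -0.30753609  0.056     ]
rot 0.0 dist 0.12841160519129333
[-0.38, -2.07, -2.42, 0, 0, 0, 0.3, -0.38, -2.07, -2.43, 0, 0, 0, 0.3, -0.37, -2.07, -2.42, 0, 0, 0, 0.3, -0.38, -2.07, -2.43, 0, 0, 0, 0.3]
rot 0.8270453857026075 dist 0.2679836414880547
[-0.68, -2.72, 1, 0, 0, -0.092, 0.3, -0.42, -2.77, 1, 0, 0, -0.092, 0.3, -0.16, -2.8, 1, 0, 0, -0.092, 0.3, 0.09, -2.81, 1, 0, 0, -0.092, 0.3, 0.35, -2.78, 1, 0, 0, -0.091, 0.3, 0.6, -2.74, 1, 0, 0, -0.092, 0.3, 0.85, -2.67, 1, 0, 0, -0.092, 0.3, 1.09, -2.59, 1, 0, 0, -0.092, 0.3, 1.33, -2.47, 1, 0, 0, -0.092, 0.3]
[ 0.50024931 -0.32629538  0.2000132 ]
```

Emit:
send_rows --steps '[-0.38, -2.07, -2.42, 0, 0, 0, 0.3, -0.38, -2.07, -2.43, 0, 0, 0, 0.3, -0.37, -2.07, -2.42, 0, 0, 0, 0.3, -0.38, -2.07, -2.43, 0, 0, 0, 0.3, -0.68, -2.72, 1, 0, 0, -0.092, 0.3, -0.42, -2.77, 1, 0, 0, -0.092, 0.3, -0.16, -2.8, 1, 0, 0, -0.092, 0.3, 0.09, -2.81, 1, 0, 0, -0.092, 0.3, 0.35, -2.78, 1, 0, 0, -0.091, 0.3, 0.6, -2.74, 1, 0, 0, -0.092, 0.3, 0.85, -2.67, 1, 0, 0, -0.092, 0.3, 1.09, -2.59, 1, 0, 0, -0.092, 0.3, 1.33, -2.47, 1, 0, 0, -0.092, 0.3, 0, 0, 0, 0, 0, 0, 0.3, 0, 0, 0, 0, 0, 0, 0.3]'

```text
t: 2.75
ee_pos: [0.5002, -0.3258, 0.1997]
ee_rot: [3.141, 0.001, -0.332]
force: [0.3, -1.1, 0.2]
gripper_width: 0.0553
```

```bash
python3 - <<'E'
from h import *
import cv2
s=env.state();print(s["q"],s["ee_pos"],s["ee_rot"],s["gripper_width"])
for n in ["wrist","top"]:
    cv2.imwrite(f"pics/{n}1.png",env.read_camera(n)[:,:,::-1])
p=env.camera_params("wrist")
for X in [(0.5311,-.2368,.148),(.4693,-.4158,.148)]: print(proj(0,X,p))
p,R=pose();yaw=-.332
Rt=frame([0,0,-1],[np.cos(yaw),np.sin(yaw),0])
rows(p,R,np.array([.5002,-.3263,.113]),Rt,5,.3)
E
```

```text
[-6.83233854e-01  4.23379477e-01  1.67239358e-01  1.31543702e+00
 -5.73962028e-04  1.21913278e+00] [ 0.50020868 -0.32581911  0.19970654] [ 3.14132278e+00  9.30735494e-04 -3.31570207e-01] 0.055290622356521144
[318.20615452  99.08423621]
[318.14323635 356.74044963]
rot 0.0014926438621739868 dist 0.08745544140491186
[0, -0.01, 1.75, 0, 0, 0, 0.3, 0, -0.02, 1.75, 0, 0, -0.001, 0.3, 0.01, -0.01, 1.75, 0, 0, 0, 0.3, 0, -0.02, 1.75, 0.001, 0, 0, 0.3, 0, -0.01, 1.75, 0, 0, 0, 0.3]
```

View pics/wrist1.png

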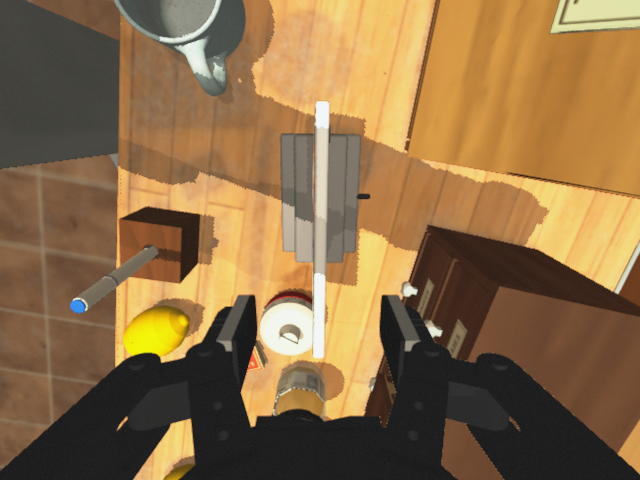

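Emit:
send_rows --steps '[0, -0.02, 1.75, 0, 0, 0, 0.3, 0, -0.02, 1.75, 0, 0, 0, 0.3, 0, -0.01, 1.75, 0, 0, 0, 0.3, 0, -0.01, 1.75, 0, 0, 0, 0.3, 0, -0.01, 1.75, 0, 0, 0, 0.3, 0, 0, 0, 0, 0, 0, 0.3, 0, 0, 0, 0, 0, 0, -1, 0, 0, 0, 0, 0, 0, -1, 0, 0, 0, 0, 0, 0, -1, 0, 0, 0, 0, 0, 0, -1, 0, 0, 0, 0, 0, 0, -1, 0, 0, 0, 0, 0, 0, -1]'

```text
t: 4.05
ee_pos: [0.5006, -0.3256, 0.1127]
ee_rot: [3.141, -0.0, -0.332]
force: [0.3, -0.7, -0.0]
gripper_width: -0.0001
```

```bash
python3 - <<'E'
from h import *
import cv2
s=env.state();print(s["q"],s["ee_pos"],s["ee_rot"],s["gripper_width"],s["force"])
for n in ["wrist","side"]:
    cv2.imwrite(f"pics/{n}2.png",env.read_camera(n)[:,:,::-1])
E
```

```text
[-6.82869794e-01  4.53791372e-01 -1.22014124e-02  1.10441625e+00
 -8.28342498e-05  1.21984099e+00] [ 0.50059156 -0.32563102  0.11272453] [ 3.14138172e+00 -3.35206968e-04 -3.31914442e-01] -8.372923441068517e-05 [ 0.34184018 -0.696049   -0.00171423]
```

View pics/side2.png

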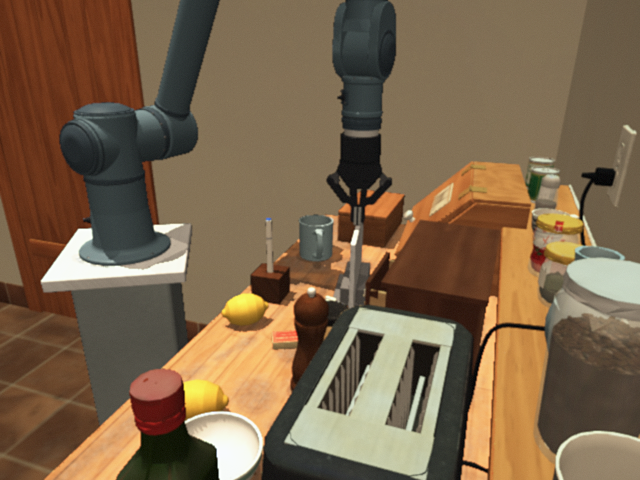

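View pics/wrist2.png

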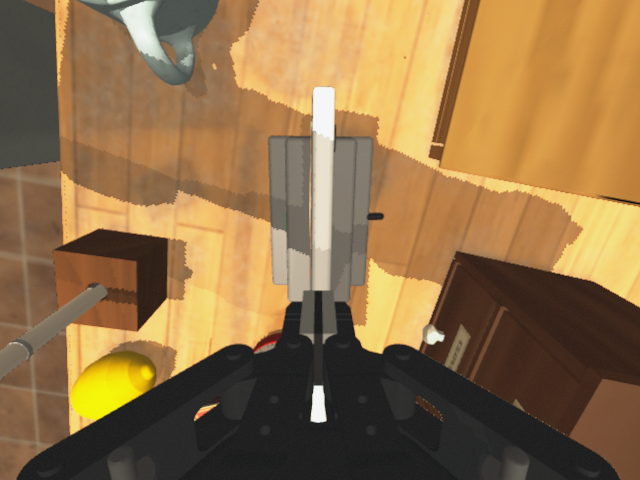

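```bash
python3 - <<'E'
from h import *
print(proj("side",[.5006,-.3256,.1127]),proj("top",[.5006,-.3256,.1127]))
import cv2
s=cv2.imread("pics/side2.png")
cv2.imwrite("pics/c5.png",cv2.resize(s[150:310,290:430],None,fx=3.7,fy=3.7,interpolation=cv2.INTER_CUBIC))
E
```

```text
[356.5384543  242.57745774] [378.00478475 221.61887687]
```

View pics/c5.png

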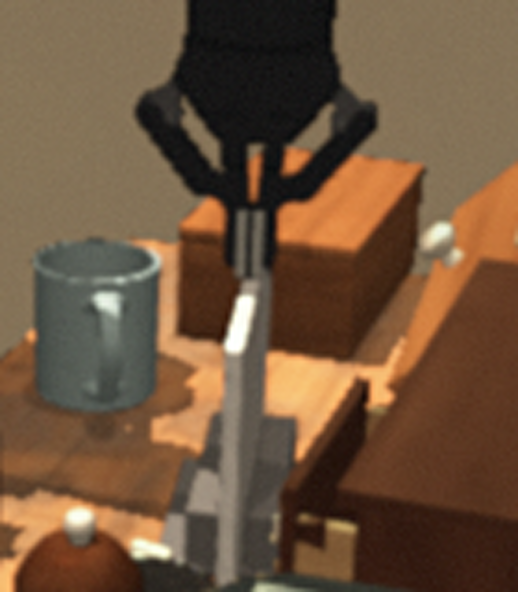

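```bash
python3 - <<'E'
from h import *
p=env.camera_params("wrist");print(np.round(p["T"],3))
for z in (.1127,.1317,.148,.16): print(z,proj(0,[.5006,-.3256,z],p))
for X in [(0.5311,-.2368,.148),(.4693,-.4158,.148)]: print(proj(0,X,p))
import cv2
s=cv2.imread("pics/wrist2.png")
cv2.imwrite("pics/c6.png",cv2.resize(s[240:440,240:400],None,fx=3,fy=3,interpolation=cv2.INTER_CUBIC))
E
```

```text
[[ 0.946  0.309  0.1    0.526]
 [-0.325  0.9    0.292 -0.251]
 [ 0.    -0.309  0.951  0.294]
 [ 0.     0.     0.     1.   ]]
0.1127 [318.25142143 274.14564657]
0.1317 [318.29348593 289.0769307 ]
0.148 [318.33701258 304.52721837]
0.16 [318.37475212 317.92330912]
[318.39139116  86.11097585]
[317.75170941 459.13711582]
```

View pics/c6.png

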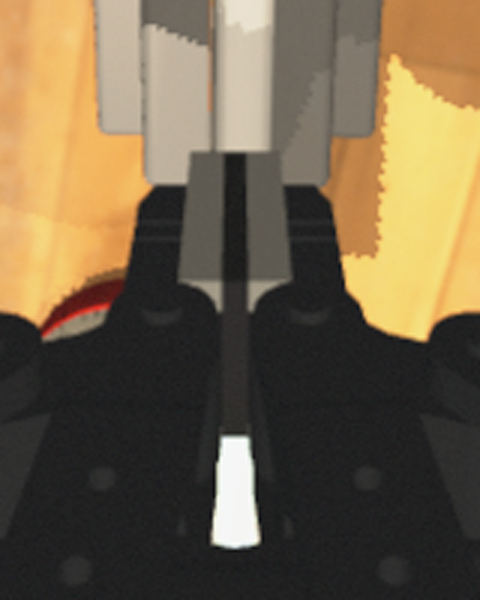

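Emit:
send_rows --steps '[0, 0, -0.5, 0, 0, 0, 0.3, 0, 0, 0, 0, 0, 0, 0.3, 0, 0, 0, 0, 0, 0, 0.3, 0, 0, 0, 0, 0, 0, 0.3, 0, 0, 0, 0, 0, 0, 0.3, 0, 0, 0, 0, 0, 0, 0.3]'

```text
t: 4.75
ee_pos: [0.5004, -0.3255, 0.1174]
ee_rot: [3.142, 0.0, -0.332]
force: [0.3, 0.9, 0.3]
gripper_width: 0.0555
```

```bash
python3 - <<'E'
from h import *
import cv2
s=env.state();print(s["t"],s["ee_pos"],s["ee_rot"],s["gripper_width"],s["force"])
a=env.read_camera("wrist")[240:440,240:400];b=env.read_camera("side")[150:310,290:430]
cv2.imwrite("pics/c7.png",np.hstack([cv2.resize(a,(480,600)),cv2.resize(b,(525,600))])[:,:,::-1][:, :])
im=cv2.imread("pics/c7.png");cv2.imwrite("pics/c7.png",cv2.resize(im,(800,480)))
E
```

```text
4.75 [ 0.50040635 -0.32554288  0.11741412] [ 3.14159172e+00  1.16674594e-04 -3.32011259e-01] 0.05547705701532683 [0.25607187 0.88108579 0.30895238]
```

View pics/c7.png

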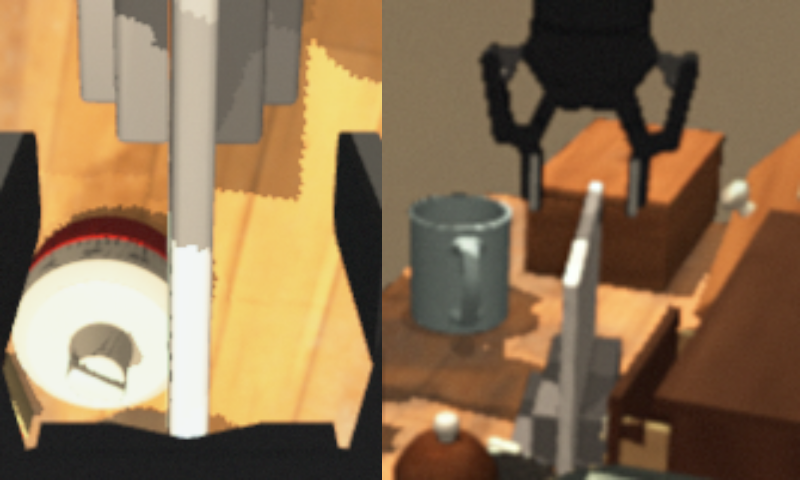

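Emit:
send_rows --steps '[0, 0, 1.3, 0, 0, 0, 0.3, 0, 0, 1.3, 0, 0, 0, 0.3, 0, 0, 1.3, 0, 0, 0, 0.3, 0, 0, 0, 0, 0, 0, 0.3]'

```text
t: 5.25
ee_pos: [0.499, -0.3244, 0.0763]
ee_rot: [-3.14, 0.004, -0.332]
force: [-0.5, 0.4, 0.0]
gripper_width: 0.0557
```

```bash
python3 - <<'E'
from h import *
import cv2
s=env.state();print(s["t"],s["ee_pos"],s["ee_rot"],s["gripper_width"],s["force"])
a=env.read_camera("wrist")[240:440,240:400];b=env.read_camera("side")[150:310,290:430]
im=np.hstack([cv2.resize(a,(480,600)),cv2.resize(b,(525,600))])[:,:,::-1]
cv2.imwrite("pics/c8.png",cv2.resize(im,(800,480)))
E
```

```text
5.25 [ 0.49904247 -0.32443871  0.07631709] [-3.14030019  0.00372826 -0.33199702] 0.055707012564899586 [-0.5418872   0.3788995   0.00060906]
```

View pics/c8.png

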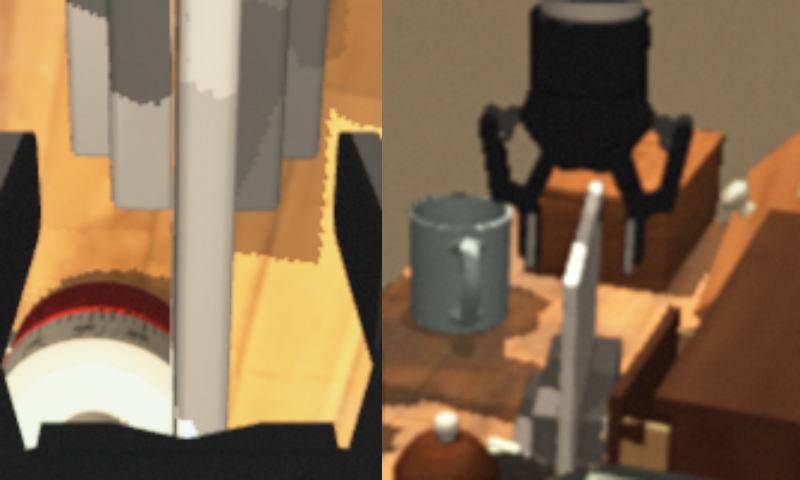

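Emit:
send_rows --steps '[0, 0, 0, 0, 0, 0, -1, 0, 0, 0, 0, 0, 0, -1, 0, 0, 0, 0, 0, 0, -1, 0, 0, 0, 0, 0, 0, -1, 0, 0, 0, 0, 0, 0, -1, 0, 0, 0, 0, 0, 0, -1]'

```text
t: 5.95
ee_pos: [0.5011, -0.3261, 0.0792]
ee_rot: [3.141, -0.002, -0.332]
force: [-0.0, -0.4, 4.4]
gripper_width: 0.0082
```

```bash
python3 - <<'E'
from h import *
import cv2
s=env.state();print(s["t"],s["ee_pos"],s["ee_rot"],s["gripper_width"],s["force"])
a=env.read_camera("wrist")[240:440,240:400];b=env.read_camera("side")[150:310,290:430]
im=np.hstack([cv2.resize(a,(480,600)),cv2.resize(b,(525,600))])[:,:,::-1]
cv2.imwrite("pics/c9.png",cv2.resize(im,(800,480)))
E
```

```text
5.95 [ 0.50108422 -0.32606127  0.07923766] [ 3.14095477e+00 -1.65415182e-03 -3.31958061e-01] 0.00820851075440344 [-0.03593248 -0.41607945  4.35034848]
```

View pics/c9.png

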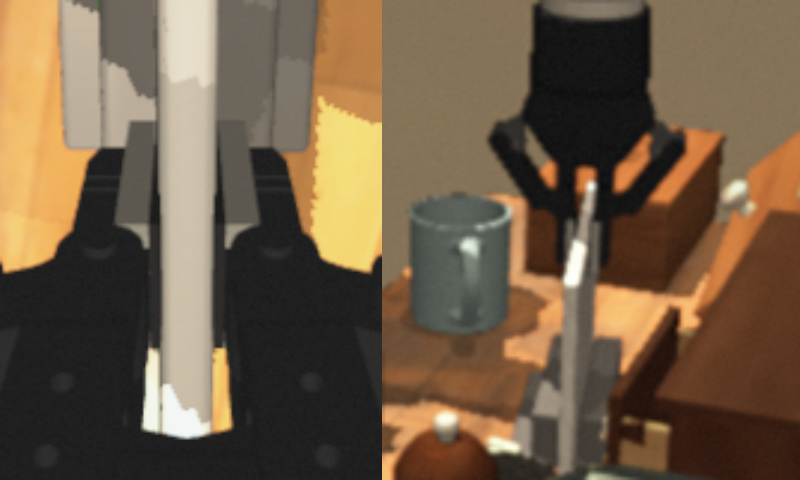

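Emit:
send_rows --steps '[0, 0, -1, 0, 0, 0, -1, 0, 0, -1.5, 0, 0, 0, -1, 0, 0, -2, 0, 0, 0, -1, 0, 0, -2, 0, 0, 0, -1, 0, 0, -2, 0, 0, 0, -1, 0, 0, -2, 0, 0, 0, -1, 0, 0, -1.5, 0, 0, 0, -1, 0, 0, -1, 0, 0, 0, -1, 0, 0, 0, 0, 0, 0, -1]'

```text
t: 6.95
ee_pos: [0.5007, -0.3258, 0.2096]
ee_rot: [3.141, -0.001, -0.332]
force: [0.1, 0.4, -1.6]
gripper_width: 0.0083
```

```bash
python3 - <<'E'
from h import *
import cv2
s=env.state();print(s["t"],s["q"],s["ee_pos"],s["ee_rot"],s["gripper_width"],s["force"])
for n in ["side","top","wrist"]: cv2.imwrite(f"pics/{n}4.png",env.read_camera(n)[:,:,::-1])
E
```

```text
6.95 [-6.82932050e-01  4.20841926e-01  1.88844815e-01  1.33755064e+00
 -1.37205059e-04  1.21975640e+00] [ 0.50068524 -0.32577935  0.20963434] [ 3.14103446e+00 -1.12525089e-03 -3.31891891e-01] 0.008326956289512015 [ 0.12234051  0.36405948 -1.57235252]
```

View pics/side4.png

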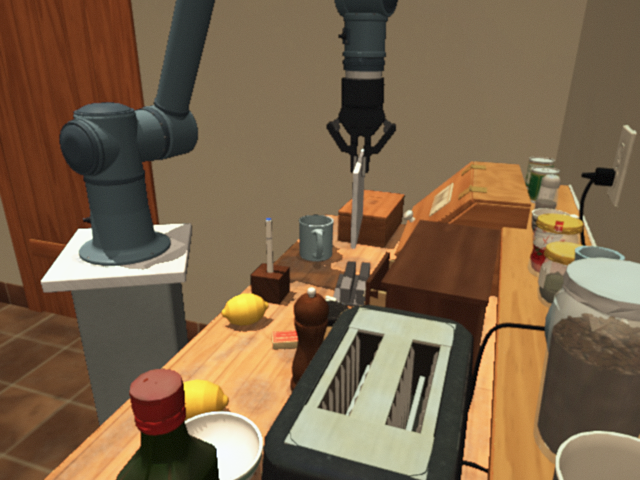

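View pics/top4.png

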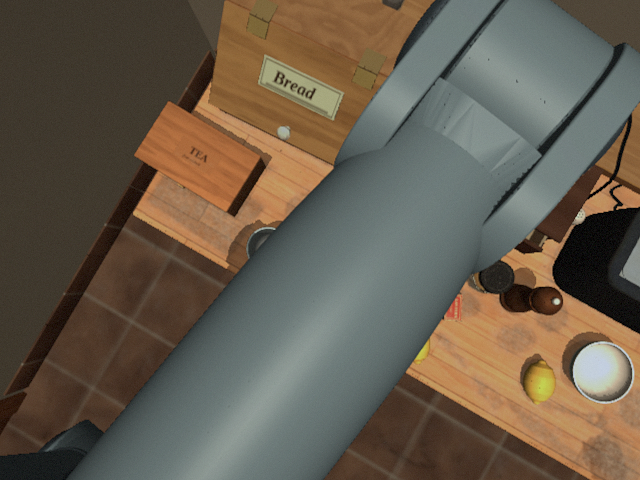

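```bash
python3 - <<'E'
from h import *
print("bread edge",[np.round(atz("top",u,v,z),3) for u,v in((212,108),(283,132),(360,176)) for z in(.05,.1)])
p,R=pose()
# check bottom near corner
y=np.array([-np.sin(-.332),np.cos(-.332),0])
print("tab near bottom/top corner side", proj("side",p-.095*y+[0,0,-.0712]),proj("side",p-.095*y+[0,0,.0688]))
th=.297;yaw=-.554;F=np.array([.5803,.0458,0]);xp=np.array([np.cos(yaw),np.sin(yaw),0]);zz=np.array([0,0,1.])
u=np.sin(th)*xp+np.cos(th)*zz;n=np.cos(th)*xp-np.sin(th)*zz
Rt=frame(-u,n)
gap=.002
O=F+xp*(-.083*np.tan(th)-gap)+zz*.0015-.0045*n
T=O+.0712*u
W=T+zz*.11-xp*.02
print("T",T,"W",W, Rt.as_euler("xyz"))
p,R=rows(p,R,W,Rt,18,-1);print(p)
E
python3 - <<'E'
import cv2
s=cv2.imread("pics/side4.png")
cv2.imwrite("pics/c10.png",cv2.resize(s[110:270,310:420],None,fx=4,fy=4,interpolation=cv2.INTER_CUBIC))
E
```

```text
bread edge [array([ 0.737, -0.005,  0.05 ]), array([ 0.718, -0.018,  0.1  ]), array([ 0.687, -0.147,  0.05 ]), array([ 0.671, -0.152,  0.1  ]), array([ 0.598, -0.298,  0.05 ]), array([ 0.587, -0.295,  0.1  ])]
tab near bottom/top corner side [352.31430639 250.24852805] [355.20741666 173.41829483]
T [0.57105719 0.05151781 0.07089971] W [0.55404865 0.06203967 0.18089971] [ 3.14159265  0.297      -0.554     ]
rot 0.36865168157941225 dist 0.39177041276391894
[-0.42, -2.13, 0.15, 0.002, -0.016, 0.012, -1, -0.43, -2.13, 0.16, 0.002, -0.017, 0.013, -1, -0.47, -2.12, 0.17, 0.001, -0.016, 0.012, -1, -0.48, -2.11, 0.18, 0.002, -0.016, 0.012, -1, -0.51, -2.11, 0.2, 0.002, -0.017, 0.012, -1, -0.53, -2.1, 0.2, 0.002, -0.016, 0.013, -1, -0.56, -2.09, 0.22, 0.002, -0.016, 0.012, -1, -0.57, -2.09, 0.24, 0.001, -0.016, 0.012, -1, -0.6, -2.08, 0.24, 0.002, -0.017, 0.012, -1, -0.62, -2.07, 0.26, 0.002, -0.016, 0.013, -1, -0.64, -2.06, 0.28, 0.002, -0.016, 0.012, -1, -0.66, -2.05, 0.28, 0.002, -0.017, 0.012, -1, -0.68, -2.05, 0.31, 0.001, -0.016, 0.012, -1, -0.69, -2.04, 0.31, 0.002, -0.016, 0.013, -1, -0.73, -2.02, 0.33, 0.002, -0.017, 0.012, -1, -0.73, -2.02, 0.35, 0.002, -0.016, 0.012, -1, -0.76, -2.01, 0.37, 0.002, -0.016, 0.012, -1, -0.78, -2, 0.38, 0.002, -0.017, 0.013, -1]
[0.55404114 0.06209839 0.18088442]
```

View pics/c10.png

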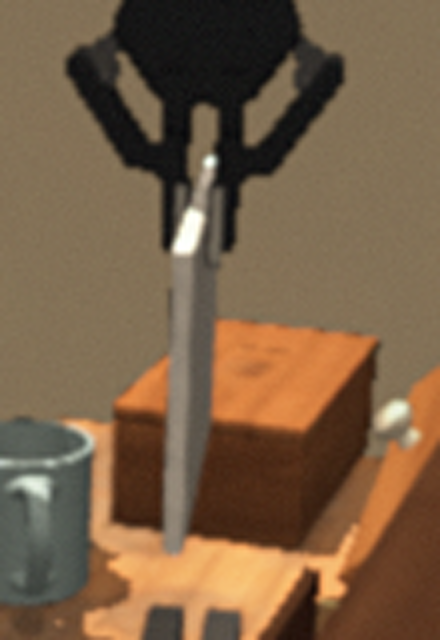

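Emit:
send_rows --steps '[-0.42, -2.13, 0.15, 0.002, -0.016, 0.012, -1, -0.43, -2.13, 0.16, 0.002, -0.017, 0.013, -1, -0.47, -2.12, 0.17, 0.001, -0.016, 0.012, -1, -0.48, -2.11, 0.18, 0.002, -0.016, 0.012, -1, -0.51, -2.11, 0.2, 0.002, -0.017, 0.012, -1, -0.53, -2.1, 0.2, 0.002, -0.016, 0.013, -1, -0.56, -2.09, 0.22, 0.002, -0.016, 0.012, -1, -0.57, -2.09, 0.24, 0.001, -0.016, 0.012, -1, -0.6, -2.08, 0.24, 0.002, -0.017, 0.012, -1, -0.62, -2.07, 0.26, 0.002, -0.016, 0.013, -1, -0.64, -2.06, 0.28, 0.002, -0.016, 0.012, -1, -0.66, -2.05, 0.28, 0.002, -0.017, 0.012, -1, -0.68, -2.05, 0.31, 0.001, -0.016, 0.012, -1, -0.69, -2.04, 0.31, 0.002, -0.016, 0.013, -1, -0.73, -2.02, 0.33, 0.002, -0.017, 0.012, -1, -0.73, -2.02, 0.35, 0.002, -0.016, 0.012, -1, -0.76, -2.01, 0.37, 0.002, -0.016, 0.012, -1, -0.78, -2, 0.38, 0.002, -0.017, 0.013, -1, 0, 0, 0, 0, 0, 0, -1, 0, 0, 0, 0, 0, 0, -1]'

```text
t: 9.1
ee_pos: [0.5543, 0.0615, 0.1805]
ee_rot: [3.14, 0.296, -0.554]
force: [-0.6, -0.6, -1.7]
gripper_width: 0.008
```

```bash
python3 - <<'E'
from h import *
import cv2
s=env.state();print(s["t"],s["q"],s["ee_pos"],s["ee_rot"],s["gripper_width"],s["force"])
for n in ["side","top","wrist"]: cv2.imwrite(f"pics/{n}5.png",env.read_camera(n)[:,:,::-1])
p,R=pose()
y=np.array([-np.sin(-.554),np.cos(-.554),0])
u=-R.as_matrix()[:,2]; n=R.as_matrix()[:,0]
for k in(-.0712,.0688):
  for sgn in(-1,1): 
    X=p+sgn*.095*y+u*k; print(k,sgn,X,proj("side",X),proj("top",X))
E
python3 - <<'E'
import cv2
s=cv2.imread("pics/side5.png")
cv2.imwrite("pics/c11.png",cv2.resize(s[90:280,270:440],None,fx=3.1,fy=3.1,interpolation=cv2.INTER_CUBIC))
E
```

```text
9.1 [-0.0859089   0.60874371  0.36860601  1.59717911  0.13076721  2.02115907] [0.55430486 0.06147334 0.18054975] [ 3.14013166  0.29618219 -0.55404413] 0.007971646635157719 [-0.61347816 -0.63999198 -1.70564987]
-0.0712 -1 [ 0.48696961 -0.0091594   0.11333406] [320.22161915 196.08706518] [203.77740959 230.05414853]
-0.0712 1 [0.58692731 0.15242172 0.11333406] [344.04568065 178.16933006] [117.14815413 176.46559475]
0.0688 -1 [ 0.52159648 -0.03057994  0.24728233] [336.48523383 144.57845583] [194.17625741 198.67467179]
0.0688 1 [0.62155417 0.13100118 0.24728233] [359.51675615 131.9537604 ] [ 91.40930653 135.44726972]
```

View pics/c11.png

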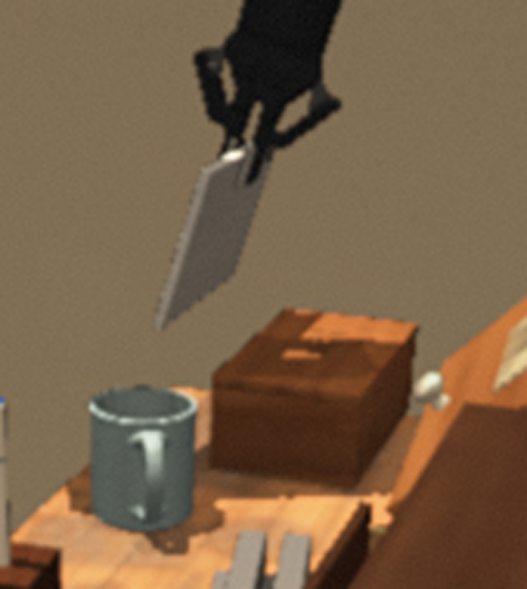

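View pics/top5.png

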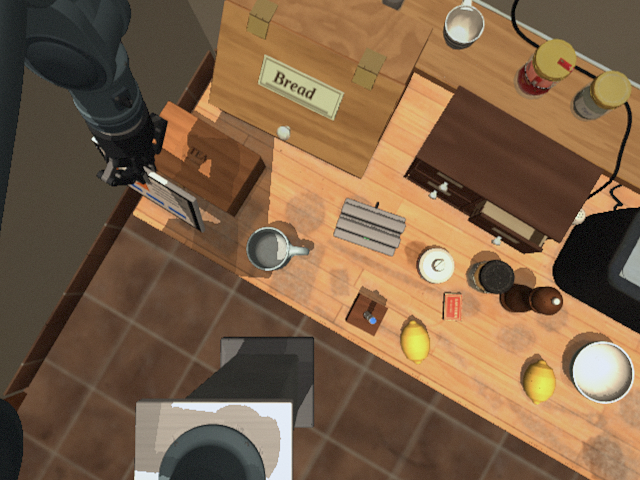

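View pics/wrist5.png

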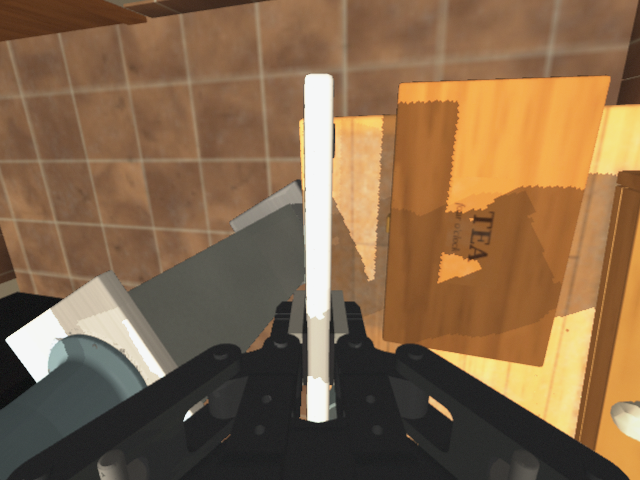

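```bash
cat > tgt.py <<'E'
from h import *
th=.297;yaw=-.554;F=np.array([.5803,.0458,0]);xp=np.array([np.cos(yaw),np.sin(yaw),0]);zz=np.array([0,0,1.])
yp=np.array([-np.sin(yaw),np.cos(yaw),0])
u=np.sin(th)*xp+np.cos(th)*zz;n=np.cos(th)*xp-np.sin(th)*zz
Rt=frame(-u,n)
O=F+xp*(-.083*np.tan(th)-.002)+zz*.0015-.0045*n
T=O+.0712*u
E
python3 - <<'E'
from tgt import *
p,R=pose()
p,R=rows(p,R,T+zz*.01-xp*.002,Rt,8,-1)
p,R=rows(p,R,T,Rt,5,-1)
E
```

```text
rot 0.002438250657469443 dist 0.10196718332215905
[0.57, -0.01, 1.14, 0, 0, 0, -1, 0.56, -0.01, 1.14, 0, 0, 0, -1, 0.57, -0.01, 1.14, 0, -0.001, -0.001, -1, 0.57, -0.01, 1.14, 0, 0, 0, -1, 0.57, -0.02, 1.15, 0, 0, 0, -1, 0.57, -0.01, 1.14, 0, 0, 0, -1, 0.57, -0.01, 1.14, 0, -0.001, 0, -1, 0.57, -0.01, 1.14, 0, 0, -0.001, -1]
rot 0.0004835548348147748 dist 0.010151423354552568
[0.1, 0, 0.18, 0, 0, 0, -1, 0.09, 0, 0.18, 0, 0, 0, -1, 0.1, 0, 0.18, 0, 0, 0, -1, 0.09, 0, 0.18, 0, 0, 0, -1, 0.1, 0, 0.17, 0, 0, 0, -1]
```

Emit:
send_rows --steps '[0.57, -0.01, 1.14, 0, 0, 0, -1, 0.56, -0.01, 1.14, 0, 0, 0, -1, 0.57, -0.01, 1.14, 0, -0.001, 0, -1, 0.57, -0.01, 1.14, 0, 0, 0, -1, 0.57, -0.02, 1.15, 0, 0, 0, -1, 0.57, -0.01, 1.14, 0, 0, 0, -1, 0.57, -0.01, 1.14, 0, -0.001, 0, -1, 0.57, -0.01, 1.14, 0, 0, 0, -1, 0, 0, 0, 0, 0, 0, -1, 0, 0, 0, 0, 0, 0, -1]'

```text
t: 10.25
ee_pos: [0.5694, 0.0535, 0.0808]
ee_rot: [3.141, 0.298, -0.555]
force: [-0.3, 0.6, -1.9]
gripper_width: 0.0077
```

```bash
python3 - <<'E'
from tgt import *
import cv2
s=env.state();print(s["t"],s["q"],s["ee_pos"],s["ee_rot"],s["gripper_width"],s["force"])
a=env.read_camera("side");b=env.read_camera("wrist")
cv2.imwrite("pics/c12.png",cv2.resize(a[120:270,270:440],None,fx=4,fy=4,interpolation=cv2.INTER_CUBIC)[:,:,::-1])
cv2.imwrite("pics/wrist6.png",b[:,:,::-1])
p,R=pose()
rows(p,R,T,Rt,5,-1)
E
```

```text
10.25 [-0.09721073  0.67889277  0.23345133  1.39422278  0.12985268  2.01075336] [0.56935486 0.05348357 0.08080203] [ 3.14139539  0.29789745 -0.55478417] 0.007741039053110257 [-0.32048132  0.55528237 -1.93663781]
rot 0.0011979916776902724 dist 0.010962245894627411
[0.1, 0.02, 0.19, 0, 0, 0, -1, 0.1, 0.02, 0.2, 0, 0, 0, -1, 0.1, 0.03, 0.19, 0, 0, 0, -1, 0.1, 0.02, 0.2, -0.001, -0.001, 0, -1, 0.09, 0.02, 0.19, 0, 0, 0, -1]
```

View pics/c12.png

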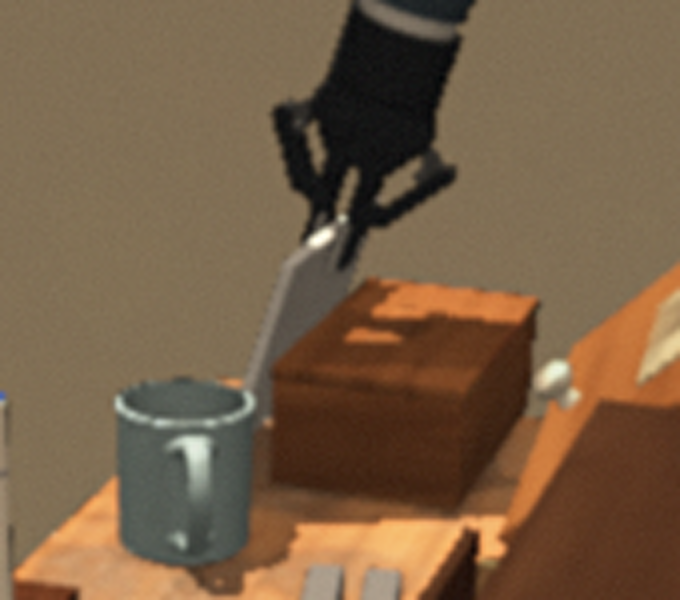

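View pics/wrist6.png

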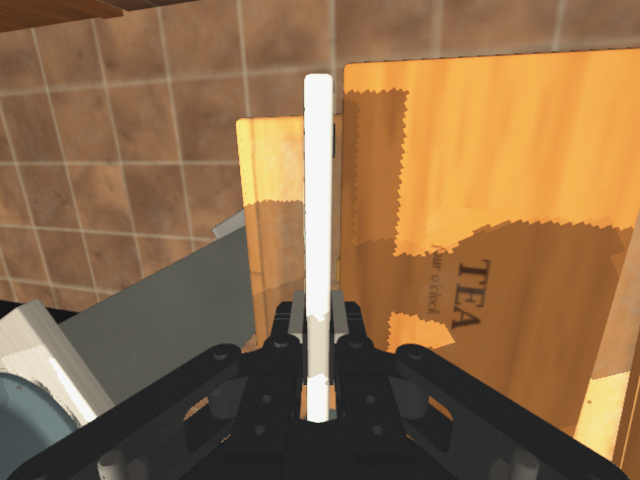

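Emit:
send_rows --steps '[0.1, 0.01, 0.19, 0, 0, 0, -1, 0.1, 0.01, 0.19, 0, 0, 0, -1, 0.1, 0, 0.19, 0, 0, 0, -1, 0.1, 0, 0.19, 0, 0, 0, -1, 0.09, 0, 0.19, 0, 0, 0, -1, 0, 0, 0, 0, 0, 0, -1, 0, 0, 0, 0, 0, 0, -1]'

```text
t: 11.05
ee_pos: [0.571, 0.0523, 0.0704]
ee_rot: [-3.142, 0.297, -0.555]
force: [-0.4, 0.7, -1.4]
gripper_width: 0.0083
```

Emit:
send_rows --steps '[0.03, 0, 0.1, 0, 0, 0, -1, 0, 0, 0, 0, 0, 0, -1, 0.03, 0, 0.1, 0, 0, 0, -1, 0, 0, 0, 0, 0, 0, -1]'

```text
t: 11.45
ee_pos: [0.5715, 0.0521, 0.0693]
ee_rot: [-3.141, 0.296, -0.555]
force: [0.3, -0.7, 4.2]
gripper_width: 0.0082
```

```bash
python3 - <<'E'
from tgt import *
import cv2
s=env.state();print(s["t"],s["ee_pos"],s["ee_rot"],s["gripper_width"],s["force"])
a=env.read_camera("side");b=env.read_camera("wrist");c=env.read_camera("top")
im=np.hstack([cv2.resize(a[140:240,300:400],(400,400),interpolation=2),cv2.resize(c[100:230,60:270][:, :],(400,400),interpolation=2)])
cv2.imwrite("pics/c13.png",im[:,:,::-1])
cv2.imwrite("pics/wrist7.png",b[:,:,::-1])
E
```

```text
11.45 [0.57151917 0.05209819 0.06931234] [-3.14097923  0.29602872 -0.55463717] 0.008201398564520146 [ 0.31640447 -0.6965505   4.22383386]
```

View pics/c13.png

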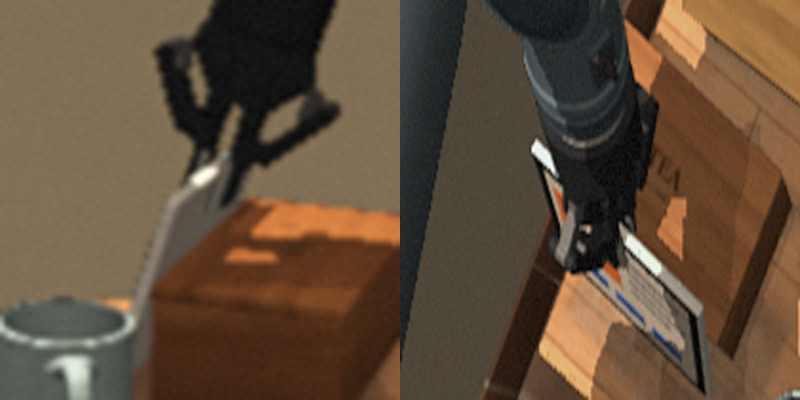

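View pics/wrist7.png

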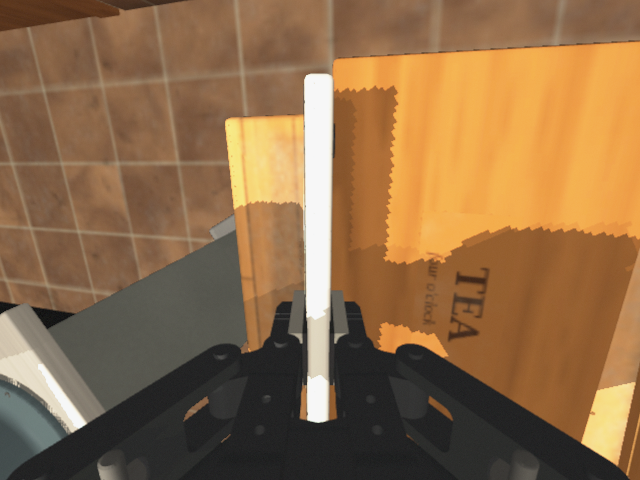

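Emit:
send_rows --steps '[0, 0, 0, 0, 0, 0, -0.45, 0, 0, 0, 0, 0, 0, -0.45, 0, 0, 0, 0, 0, 0, -0.45, 0, 0, 0, 0, 0, 0, -0.45]'

```text
t: 12.0
ee_pos: [0.5709, 0.0523, 0.0681]
ee_rot: [3.141, 0.298, -0.555]
force: [-0.2, 0.5, -0.5]
gripper_width: 0.0236
```

```bash
python3 - <<'E'
from tgt import *
import cv2
s=env.state();print(s["t"],s["ee_pos"],s["ee_rot"],s["gripper_width"],s["force"])
a=env.read_camera("side");b=env.read_camera("wrist");c=env.read_camera("top")
im=np.hstack([cv2.resize(a[140:240,300:400],(400,400),interpolation=2),cv2.resize(b,(400,400),interpolation=2)])
cv2.imwrite("pics/c14.png",im[:,:,::-1])
E
```

```text
12.0 [0.57091287 0.05233526 0.06811083] [ 3.14149236  0.29764118 -0.55470119] 0.02358565498209173 [-0.19570854  0.53912486 -0.5306208 ]
```

View pics/c14.png

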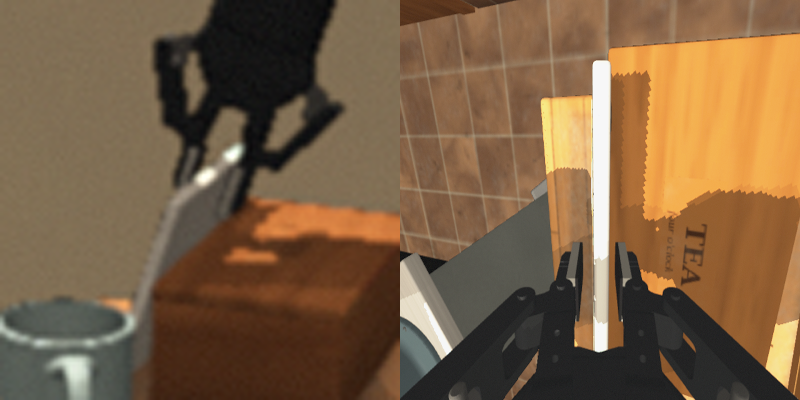

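Emit:
send_rows --steps '[0, 0, -1, 0, 0, 0, -0.45, 0, 0, -1, 0, 0, 0, -0.45, 0, 0, -1.5, 0, 0, 0, -0.45, 0, 0, -2, 0, 0, 0, -0.45, 0, 0, -2, 0, 0, 0, -0.45, 0, 0, -2, 0, 0, 0, -0.45, 0, 0, -1, 0, 0, 0, -0.45, 0, 0, 0, 0, 0, 0, -0.45]'

```text
t: 12.95
ee_pos: [0.5991, 0.0355, 0.1712]
ee_rot: [-3.139, 0.293, -0.555]
force: [-0.9, 0.0, -0.7]
gripper_width: 0.0233
```

```bash
python3 - <<'E'
from tgt import *
import cv2
s=env.state();print(s["t"],s["q"],s["ee_pos"],s["ee_rot"],s["gripper_width"],s["force"])
a=env.read_camera("side");b=env.read_camera("wrist");c=env.read_camera("top")
im=np.hstack([cv2.resize(a[140:240,300:400],(400,400),interpolation=2),cv2.resize(b,(400,400),interpolation=2)])
cv2.imwrite("pics/c15.png",im[:,:,::-1])
cv2.imwrite("pics/top8.png",c[:,:,::-1]);cv2.imwrite("pics/wrist8.png",b[:,:,::-1])
print([ (np.round(d["position"],4),d["conf"]) for d in env.spot_point("side","tablet")])
E
```

```text
12.95 [-0.11917758  0.71800065  0.54076258  1.65934981  0.12402327  1.9898581 ] [0.59905561 0.03549994 0.17123996] [-3.13934636  0.2926734  -0.55450907] 0.023320761122574238 [-0.88893589  0.00841847 -0.72762449]
[(array([0.553 , 0.0639, 0.0044]), 0.82)]
```

View pics/wrist8.png

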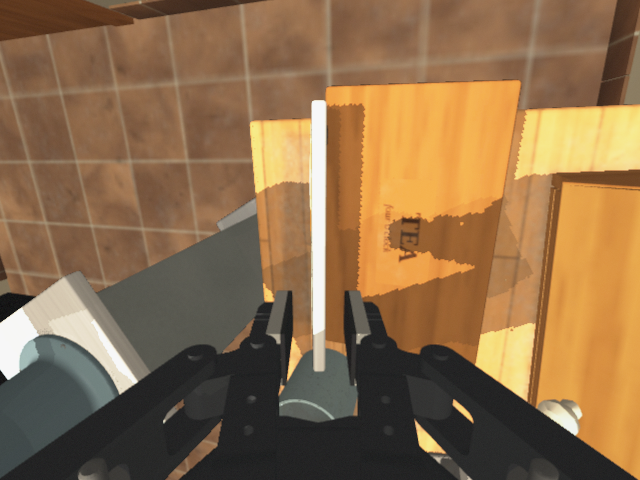

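View pics/c15.png

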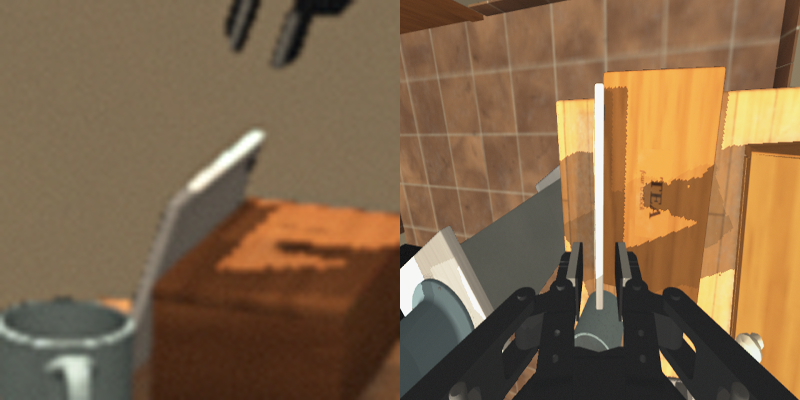

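```bash
python3 - <<'E'
from h import *
yaw=-.332;x=np.array([np.cos(yaw),np.sin(yaw),0]);y=np.array([-np.sin(yaw),np.cos(yaw),0])
p=np.array([.5007,-.3258,.2096])
for k in (0,.02,.03,.035,.04): print(k,proj("side",p+.012*x-.011*y+[0,0,k]),"obs ~ (367,172.5)")
p=np.array([.5006,-.3256,.1127])
for k in (0,.02,.03,.035,.04): print(k,proj("side",p+.006*x-.011*y+[0,0,k]),"obs ~ (360,223)")
p=np.array([.5004,-.3255,.1174]) # open 55
for k in (0,.02,.03,.035,.04,.05): print(k,proj("side",p+.035*x-.011*y+[0,0,k]),"obs",290+(632-382)/418*140, 150+213/3)
E
```

```text
0 [364.49455265 197.44338402] obs ~ (367,172.5)
0.02 [364.9701142  187.11572766] obs ~ (367,172.5)
0.03 [365.21094082 181.88575356] obs ~ (367,172.5)
0.035 [365.332127   179.25398238] obs ~ (367,172.5)
0.04 [365.45383284 176.61092581] obs ~ (367,172.5)
0 [359.15493443 244.87824187] obs ~ (360,223)
0.02 [359.56767496 235.35576075] obs ~ (360,223)
0.03 [359.77658125 230.53601069] obs ~ (360,223)
0.035 [359.88167751 228.11129814] obs ~ (360,223)
0.04 [359.98720604 225.67661254] obs ~ (360,223)
0 [374.04179686 243.59372279] obs 373.73205741626793 221.0
0.02 [374.57905026 234.00633028] obs 373.73205741626793 221.0
0.03 [374.85099696 229.15338794] obs 373.73205741626793 221.0
0.035 [374.9878123  226.71189124] obs 373.73205741626793 221.0
0.04 [375.12519362 224.26029464] obs 373.73205741626793 221.0
0.05 [375.40166827 219.32655003] obs 373.73205741626793 221.0
```

```bash
cat > kin.py <<'E'
from h import *
from scipy.optimize import least_squares
D=[([-1.26931702,.378048509,.0796216,1.27443642,0,1.46050853],[.22991758,-.52621012,.19206764],[-3.14136888,.00205,-1.15902899]),
([-.683233854,.423379477,.167239358,1.31543702,-.00057396,1.21913278],[.50020868,-.32581911,.19970654],[3.14132278,.00093,-.33157]),
([-.68286979,.453791372,-.01220141,1.10441625,-.00008,1.21984099],[.50059156,-.32563102,.11272453],[3.14138,-.000335,-.331914]),
([-.68293205,.42084193,.188844815,1.33755064,-.000137,1.2197564],[.50068524,-.32577935,.20963434],[3.14103446,-.00112525,-.33189189]),
([-.0859089,.60874371,.36860601,1.59717911,.13076721,2.02115907],[.55430486,.06147334,.18054975],[3.14013166,.29618219,-.55404413]),
([-.09721073,.67889277,.23345133,1.39422278,.12985268,2.01075336],[.56935486,.05348357,.08080203],[3.14139539,.29789745,-.55478417]),
([-.11917758,.71800065,.54076258,1.65934981,.12402327,1.9898581],[.59905561,.03549994,.17123996],[-3.13934636,.2926734,-.55450907])]
def fk(q,k):
    h,L1,L2,e,D1,o1,s5=k[0],k[1],k[2],k[3],k[4],k[5],1
    R1=Ro.from_euler("z",q[0]);Ra=R1*Ro.from_euler("y",q[1]);Rb=Ra*Ro.from_euler("y",-q[2]);Rc=Rb*Ro.from_euler("y",q[3])
    Rd=Rc*Ro.from_euler("z",q[4]); Re=Rd*Ro.from_euler("x",q[5])
    p=np.array([0,0,h])+Ra.apply([0,0,L1])+Rb.apply([L2,e,k[6]])+Rc.apply([o1,0,0])+Rd.apply([D1,0,0])
    # tool: z=x_e ; at q6=pi/2 q1=0 tool x yaw 0 (=world x = -z_c ->)...
    M=np.array([[0,0,1],[1,0,0],[0,1,0]]).astype(float) # columns: tool axes in e frame: x->y_e? 
    return p,Re,M
def full(q,k,sgn=(1,1)):
    p,Re,M=fk([q[0],q[1],q[2],q[3],sgn[0]*q[4],sgn[1]*q[5]],k); return p,Re*Ro.from_matrix(M)
if __name__=="__main__":
    for sgn in((1,1),(1,-1),(-1,1),(-1,-1)):
        off=None
        def res(k):
            o=[]
            for q,p,r in D:
                P,R=full(q,k,sgn);R=R*Ro.from_euler("z",k[7]);o+=list((P-p));o+=list(.3*(R.inv()*Ro.from_euler("xyz",r)).as_rotvec())
            return np.array(o)
        for y0 in(0,1.5,3,-1.5):
            s=least_squares(res,[.3,.4,.35,.06,.2,.05,0,y0]);print(sgn,y0,np.round(s.x,4),np.abs(s.fun).max())
E
python3 kin.py
```

```text
(1, 1) 0 [ 0.2596  0.4978  0.3835  0.0633  0.349   0.1382  0.073  -0.    ] 1.3332116189541343e-06
(1, 1) 1.5 [ 0.2596  0.4978  0.3835  0.0633  0.349   0.1382  0.073  -0.    ] 1.3332116155815395e-06
(1, 1) 3 [ 0.2596  0.4978  0.3835  0.0633  0.349   0.1382  0.073  -0.    ] 1.333211620153891e-06
(1, 1) -1.5 [ 0.2596  0.4978  0.3835  0.0633  0.349   0.1382  0.073  -0.    ] 1.3332116272893288e-06
(1, -1) 0 [0.2596 0.4978 0.3835 0.0633 0.349  0.1382 0.073  0.4904] 0.8381462419557855
(1, -1) 1.5 [0.2596 0.4978 0.3835 0.0633 0.349  0.1382 0.073  3.1831] 0.2577518217352745
(1, -1) 3 [0.2596 0.4978 0.3835 0.0633 0.349  0.1382 0.073  3.1831] 0.2577518217476868
(1, -1) -1.5 [ 0.2596  0.4978  0.3835  0.0633  0.349   0.1382  0.073  -3.1   ] 0.257751818801787
(-1, 1) 0 [ 0.2571  0.4725  0.3929  0.0634 -0.3475  0.8092  0.0775 -0.    ] 0.07063698728567241
(-1, 1) 1.5 [ 0.2571  0.4725  0.3929  0.0634 -0.3475  0.8092  0.0775 -0.    ] 0.07063698724118514
(-1, 1) 3 [ 0.2571  0.4725  0.3929  0.0634 -0.3475  0.8092  0.0775 -0.    ] 0.07063698720954718
(-1, 1) -1.5 [ 0.2571  0.4725  0.3929  0.0634 -0.3475  0.8092  0.0775 -0.    ] 0.07063698733088779
(-1, -1) 0 [ 0.2571  0.4725  0.3929  0.0634 -0.3475  0.8092  0.0775  0.4991] 0.8349112326768799
(-1, -1) 1.5 [ 0.2571  0.4725  0.3929  0.0634 -0.3475  0.8092  0.0775  3.1811] 0.2568431804536128
(-1, -1) 3 [ 0.2571  0.4725  0.3929  0.0634 -0.3475  0.8092  0.0775  3.1811] 0.25684318412687435
(-1, -1) -1.5 [ 0.2571  0.4725  0.3929  0.0634 -0.3475  0.8092  0.0775 -3.102 ] 0.25684317516204325
```

```bash
cat >> kin.py <<'E'
K=[0.2596,0.4978,0.3835,0.0633,0.349,0.1382,0.073]
lo=np.array([-2.72,-.84,-1.02,-1.77,-1.37,-3.14]);hi=np.array([2.72,1.66,1.22,2.12,1.28,3.14])
def ik(p,R,q0):
    f=lambda q:np.r_[full(q,K)[0]-p,.3*(full(q,K)[1].inv()*R).as_rotvec()]
    s=least_squares(f,np.clip(q0,lo+.01,hi-.01),bounds=(lo,hi));return s.x,np.abs(s.fun).max()
E
python3 - <<'E'
from kin import *
from tgt import *
O=T-.0712*u
P=O+u*.075-n*.0345
print("O",O,"tip",P)
cur=np.array(env.state()["q"])
for al in(-.554,-.3,0):
    X=np.array([np.cos(al),np.sin(al),0]);d=(X-zz)/np.sqrt(2);Y=np.cross(zz,X)
    for nm,xt in(("+Y",Y),("-Y",-Y),("up",X+zz),("dn",-X-zz)):
        best=None
        for q0 in(cur,[.2,0,.5,.5,0,1.],[0.2,-.3,0,.8,.5,-1],[.2,0,0,.8,-.5,2.5]):
            q,e=ik(P-.066*d,frame(d,xt),q0)
            if best is None or e<best[1]: best=(q,e)
        # corresponding grasp yaw
        v=np.array(xt)*1.; 
        print(al,nm,np.round(best[0],2),"%.4f"%best[1])
for yw in (-2.5,-2,-1.5,-1,-.5,0,.5,1,1.5,2):
    q,e=ik(np.array([.329,-.3087,.072]),frame([0,0,-1],[np.cos(yw),np.sin(yw),0]),[-.8,0,0,1.2,0,1]);print(yw,np.round(q,2),"%.4f"%e)
E
```

```text
O [0.55333694 0.06247995 0.00281694] tip [0.54394773 0.06828832 0.08462987]
-0.554 +Y [ 0.48  0.01 -0.89  0.19 -0.65  0.87] 0.0000
-0.554 -Y [ 0.48  0.01 -0.89  0.19 -0.65 -2.28] 0.0000
-0.554 up [ 0.48  0.01 -0.89  0.19 -0.65  2.44] 0.0000
-0.554 dn [ 0.48  0.01 -0.89  0.19 -0.65 -0.7 ] 0.0000
-0.3 +Y [ 0.34 -0.13 -1.02  0.05 -0.44  0.5 ] 0.0091
-0.3 -Y [ 0.34 -0.13 -1.02  0.05 -0.44 -2.64] 0.0091
-0.3 up [ 0.34 -0.13 -1.02  0.05 -0.44  2.07] 0.0091
-0.3 dn [ 0.34 -0.13 -1.02  0.05 -0.44 -1.07] 0.0091
0 +Y [ 0.05 -0.24 -1.02  0.11 -0.04  0.04] 0.0311
0 -Y [ 0.05 -0.24 -1.02  0.11 -0.04 -3.1 ] 0.0311
0 up [ 0.05 -0.24 -1.02  0.11 -0.04  1.61] 0.0311
0 dn [ 0.05 -0.24 -1.02  0.11 -0.04 -1.53] 0.0311
-2.5 [-0.91  0.21 -0.48  0.88  0.01  3.14] 0.0053
-2 [-0.89  0.21 -0.48  0.88  0.    2.68] 0.0000
-1.5 [-0.89  0.21 -0.48  0.88 -0.    2.18] 0.0000
-1 [-0.89  0.21 -0.48  0.88 -0.    1.68] 0.0000
-0.5 [-0.89  0.21 -0.48  0.88 -0.    1.18] 0.0000
0 [-0.89  0.21 -0.48  0.88 -0.    0.68] 0.0000
0.5 [-0.89  0.21 -0.48  0.88 -0.    0.18] 0.0000
1 [-0.89  0.21 -0.48  0.88 -0.   -0.32] 0.0000
1.5 [-0.89  0.21 -0.48  0.88 -0.   -0.82] 0.0000
2 [-0.89  0.21 -0.48  0.88 -0.   -1.32] 0.0000
```

```bash
python3 - <<'E'
from kin import *
from tgt import *
p,R=pose()
Rs=frame([0,0,-1],[np.cos(yaw),np.sin(yaw),0])
p,R=rows(p,R,p+[-.02,.0,.07],Rs,4,.3)
p,R=rows(p,R,np.array([.329,-.3087,.17]),Rs,15,.3)
for s in np.linspace(0,1,6):
    print(np.round(ik(np.array([.579,.0355,.241])*(1-s)+np.array([.329,-.3087,.17])*s,Rs,[-.4,.3,.2,1.2,0,1.5]),3)) if 0 else 0
E
```

```text
rot 0.29803021101625987 dist 0.0728010988928052
[-0.92, 0.26, -1.55, 0, 0.075, 0, 0.3, -0.8, 0.27, -1.61, 0, 0.074, 0, 0.3, -0.68, 0.26, -1.67, 0, 0.075, -0.001, 0.3, -0.56, 0.27, -1.71, 0, 0.074, 0, 0.3]
rot 0.00041301625014586305 dist 0.43005567661061217
[-0.2, 2.82, 0.46, 0, 0, 0, 0.3, -0.19, 2.83, 0.45, 0, 0, 0, 0.3, -0.2, 2.82, 0.46, 0, 0, 0, 0.3, -0.2, 2.82, 0.45, 0, 0, 0, 0.3, -0.19, 2.83, 0.46, 0, 0, 0, 0.3, -0.2, 2.82, 0.46, 0, 0, 0, 0.3, -0.19, 2.83, 0.45, 0, 0, 0, 0.3, -0.2, 2.82, 0.46, 0, 0, 0, 0.3, -0.2, 2.82, 0.45, 0, 0, 0, 0.3, -0.19, 2.83, 0.46, 0, 0, 0, 0.3, -0.2, 2.82, 0.46, 0, 0, 0, 0.3, -0.2, 2.82, 0.45, 0, 0, 0, 0.3, -0.19, 2.83, 0.46, 0, 0, 0, 0.3, -0.2, 2.82, 0.46, 0, 0, 0, 0.3, -0.19, 2.83, 0.45, 0, 0, 0, 0.3]
```

Emit:
send_rows --steps '[-0.92, 0.26, -1.55, 0, 0.075, 0, 0.3, -0.8, 0.27, -1.61, 0, 0.074, 0, 0.3, -0.68, 0.26, -1.67, 0, 0.075, -0.001, 0.3, -0.56, 0.27, -1.71, 0, 0.074, 0, 0.3, -0.2, 2.82, 0.46, 0, 0, 0, 0.3, -0.19, 2.83, 0.45, 0, 0, 0, 0.3, -0.2, 2.82, 0.46, 0, 0, 0, 0.3, -0.2, 2.82, 0.45, 0, 0, 0, 0.3, -0.19, 2.83, 0.46, 0, 0, 0, 0.3, -0.2, 2.82, 0.46, 0, 0, 0, 0.3, -0.19, 2.83, 0.45, 0, 0, 0, 0.3, -0.2, 2.82, 0.46, 0, 0, 0, 0.3, -0.2, 2.82, 0.45, 0, 0, 0, 0.3, -0.19, 2.83, 0.46, 0, 0, 0, 0.3, -0.2, 2.82, 0.46, 0, 0, 0, 0.3, -0.2, 2.82, 0.45, 0, 0, 0, 0.3, -0.19, 2.83, 0.46, 0, 0, 0, 0.3, -0.2, 2.82, 0.46, 0, 0, 0, 0.3, -0.19, 2.83, 0.45, 0, 0, 0, 0.3, 0, 0, 0, 0, 0, 0, 0.3]'

```text
t: 15.15
ee_pos: [0.3272, -0.3099, 0.1691]
ee_rot: [3.142, 0.001, -0.558]
force: [0.1, 0.7, 0.6]
gripper_width: 0.0555
```

```bash
python3 - <<'E'
from tgt import *
import cv2
s=env.state();print(s["t"],s["q"],s["ee_pos"],s["ee_rot"],s["gripper_width"],s["force"])
a=env.read_camera("side");b=env.read_camera("wrist");c=env.read_camera("top")
for m,i in(("side",a),("wrist",b),("top",c)): cv2.imwrite(f"pics/{m}9.png",i[:,:,::-1])
wp=env.camera_params("wrist")
print("pred cap in wrist",proj(0,[.329,-.3087,.166],wp), "hole",proj(0,[.3306,-.3075,.056],wp),"tool axis at z.166",proj(0,[*s["ee_pos"][:2],.166],wp))
E
```

```text
15.15 [-8.98822513e-01  1.38097185e-01 -2.99532309e-01  1.13433680e+00
 -4.83590329e-04  1.22969928e+00] [ 0.32721219 -0.30993306  0.16905675] [ 3.14152830e+00  1.26433343e-03 -5.57725225e-01] 0.055467121468010125 [0.06620047 0.66083751 0.64101769]
pred cap in wrist [318.36061224 272.39736787] hole [319.08393641 220.54382643] tool axis at z.166 [316.84509622 275.57607371]
```

View pics/wrist9.png

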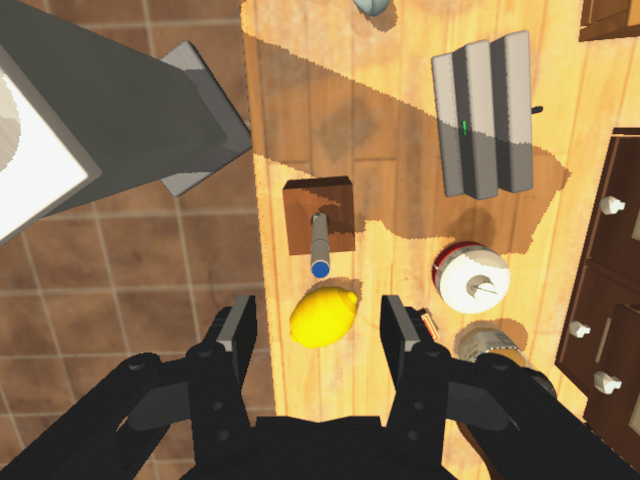

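View pics/top9.png

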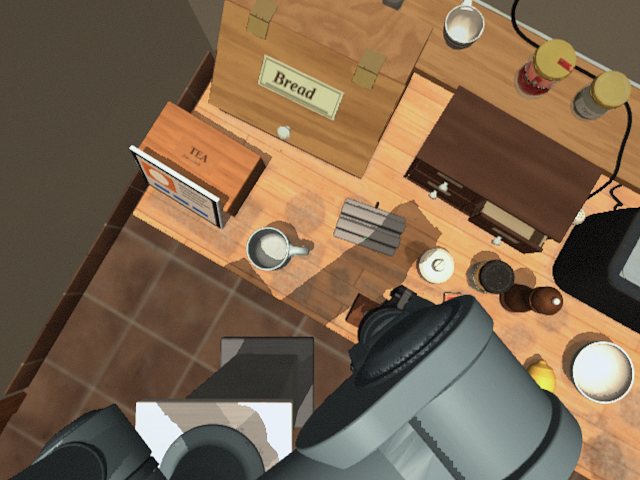

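View pics/side9.png

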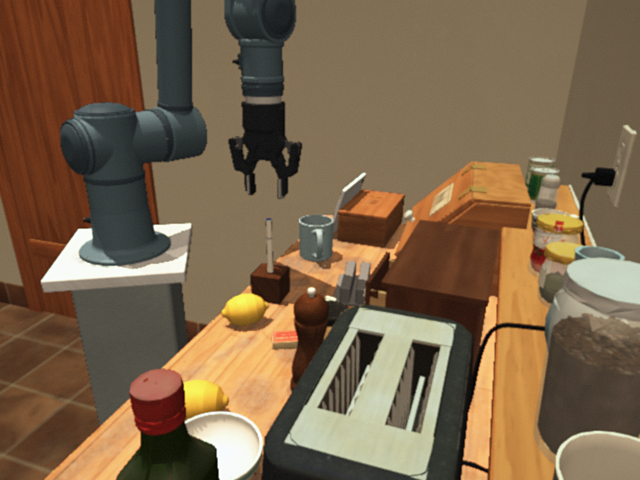

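```bash
python3 - <<'E'
from tgt import *
p,R=pose()
Rs=frame([0,0,-1],[np.cos(yaw),np.sin(yaw),0])
rows(p,R,np.array([.3292,-.3087,.072]),Rs,6,.3)
E
```

```text
rot 0.0011348987584141328 dist 0.09789630672831755
[0.01, 0.01, 1.63, 0, 0, 0, 0.3, 0, 0.01, 1.63, 0, 0, 0, 0.3, 0.01, 0.02, 1.63, -0.001, 0, 0, 0.3, 0.01, 0.01, 1.64, 0, 0, 0, 0.3, 0.01, 0.01, 1.63, 0, 0, 0, 0.3, 0, 0.01, 1.63, 0, 0, 0, 0.3]
```

Emit:
send_rows --steps '[0.01, 0.01, 1.63, 0, 0, 0, 0.3, 0, 0.01, 1.63, 0, 0, 0, 0.3, 0.01, 0.02, 1.63, 0, 0, 0, 0.3, 0.01, 0.01, 1.63, 0, 0, 0, 0.3, 0.01, 0.01, 1.63, 0, 0, 0, 0.3, 0, 0.01, 1.63, 0, 0, 0, 0.3, 0, 0, 0, 0, 0, 0, 0.3, 0, 0, 0, 0, 0, 0, 0.3]'

```text
t: 16.1
ee_pos: [0.3297, -0.3087, 0.0726]
ee_rot: [-3.141, -0.0, -0.552]
force: [-0.2, 0.2, -0.2]
gripper_width: 0.0556
```

```bash
python3 - <<'E'
from tgt import *
import cv2
s=env.state();print(s["t"],s["ee_pos"],s["ee_rot"],s["gripper_width"],s["force"])
a=env.read_camera("side");b=env.read_camera("wrist")
im=np.hstack([cv2.resize(a[150:300,200:350],(400,400),interpolation=2),cv2.resize(b[200:480,180:460],(400,400),interpolation=2)])
cv2.imwrite("pics/c16.png",im[:,:,::-1])
E
```

```text
16.1 [ 0.32974688 -0.30874668  0.0726467 ] [-3.14098442e+00 -2.03044570e-04 -5.52327006e-01] 0.055643594094881836 [-0.16003561  0.20552054 -0.24152842]
```

View pics/c16.png

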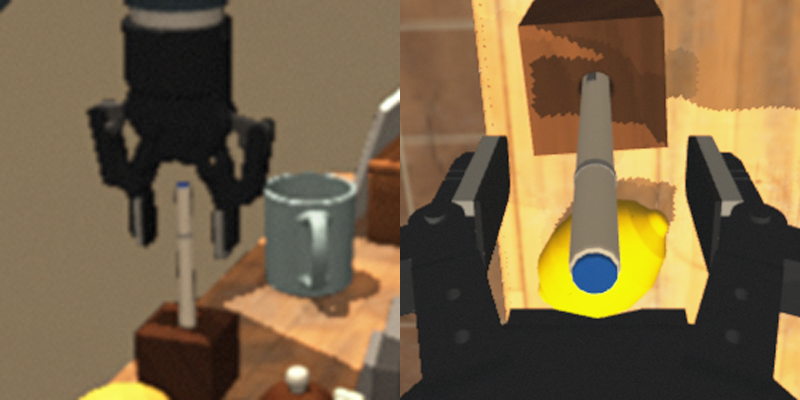

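Emit:
send_rows --steps '[0, 0, 0, 0, 0, 0, -1, 0, 0, 0, 0, 0, 0, -1, 0, 0, 0, 0, 0, 0, -1, 0, 0, 0, 0, 0, 0, -1, 0, 0, 0, 0, 0, 0, -1, 0, 0, 0, 0, 0, 0, -1]'

```text
t: 16.8
ee_pos: [0.3296, -0.31, 0.0729]
ee_rot: [3.141, -0.001, -0.554]
force: [-1.5, 0.8, 5.3]
gripper_width: 0.0105
```

```bash
python3 - <<'E'
from tgt import *
import cv2
s=env.state();print(s["t"],s["ee_pos"],s["ee_rot"],s["gripper_width"],s["force"])
a=env.read_camera("side");b=env.read_camera("wrist")
im=np.hstack([cv2.resize(a[150:300,200:350],(400,400),interpolation=2),cv2.resize(b[200:480,180:460],(400,400),interpolation=2)])
cv2.imwrite("pics/c17.png",im[:,:,::-1])
E
```

```text
16.8 [ 0.32957795 -0.30996725  0.07287724] [ 3.14142592e+00 -1.44985468e-03 -5.53805982e-01] 0.010467031550114483 [-1.54063028  0.76764482  5.3419403 ]
```

View pics/c17.png

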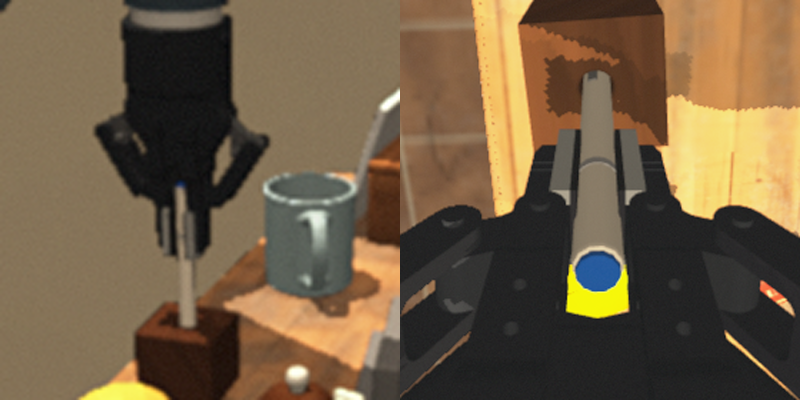

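Emit:
send_rows --steps '[0, 0, -0.7, 0, 0, 0, -1, 0, 0, -1.3, 0, 0, 0, -1, 0, 0, -2, 0, 0, 0, -1, 0, 0, -2, 0, 0, 0, -1, 0, 0, -2, 0, 0, 0, -1, 0, 0, -2, 0, 0, 0, -1, 0, 0, -2, 0, 0, 0, -1, 0, 0, -1, 0, 0, 0, -1, 0, 0, 0, 0, 0, 0, -1, 0, 0, 0, 0, 0, 0, -1]'

```text
t: 17.9
ee_pos: [0.3292, -0.3094, 0.2018]
ee_rot: [-3.141, -0.0, -0.554]
force: [-0.5, -0.7, -0.7]
gripper_width: 0.0104
```

```bash
cat >> tgt.py <<'E'
def corners(O,u,n,y):
    return {(a,b):O-.0045*n+b*.095*y+a*.14*u for a in(0,1) for b in(-1,1)}
E
python3 - <<'E'
from tgt import *
import cv2
s=env.state();print(s["t"],s["ee_pos"],s["ee_rot"],s["gripper_width"],s["force"])
a=env.read_camera("side");b=env.read_camera("wrist");c=env.read_camera("top")
cv2.imwrite("pics/top10.png",c[:,:,::-1]);cv2.imwrite("pics/side10.png",a[:,:,::-1])
cv2.imwrite("pics/c18.png",cv2.resize(a[130:280,210:410],(800,600),interpolation=2)[:,:,::-1])
cv2.imwrite("pics/c19.png",cv2.resize(c[130:240,115:265],None,fx=5,fy=5,interpolation=2)[:,:,::-1])
p,R=pose()
print("tip pred side",proj("side",p+R.apply([0,0,.066])),"cap",proj("side",p+R.apply([0,0,.066-.16])))
for t in(.297,.33):
  uu=np.sin(t)*xp+np.cos(t)*zz;nn=np.cos(t)*xp-np.sin(t)*zz
  OO=F+xp*(-.083*np.tan(t))-.0045*nn
  print(t,{k:(np.round(proj("top",v),1),np.round(proj("side",v),1)) for k,v in corners(OO,uu,nn,yp).items()})
E
```

```text
17.9 [ 0.32919801 -0.30938755  0.20183035] [-3.14111043e+00 -1.98060616e-04 -5.53694177e-01] 0.01036722654133774 [-0.49184405 -0.69111513 -0.73417452]
tip pred side [268.40037594 233.96455178] cap [265.63807602 151.23407161]
0.297 {(0, -1): (array([222.2, 228.4]), array([325.8, 237.3])), (0, 1): (array([145.6, 181.1]), array([348.4, 215.3])), (1, -1): (array([217.1, 201. ]), array([341.9, 189.7])), (1, 1): (array([128.1, 146.4]), array([363.7, 172.2]))}
0.33 {(0, -1): (array([221.4, 229.6]), array([324.8, 237.1])), (0, 1): (array([144.8, 182.3]), array([347.4, 215.1])), (1, -1): (array([217.7, 200.4]), array([342.5, 190.2])), (1, 1): (array([128.8, 145.9]), array([364.2, 172.6]))}
```

View pics/c18.png

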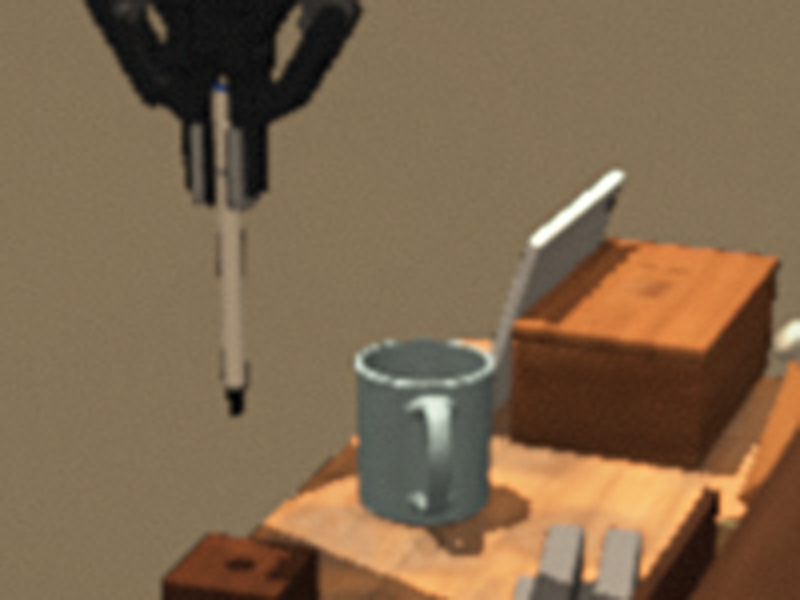

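View pics/c19.png

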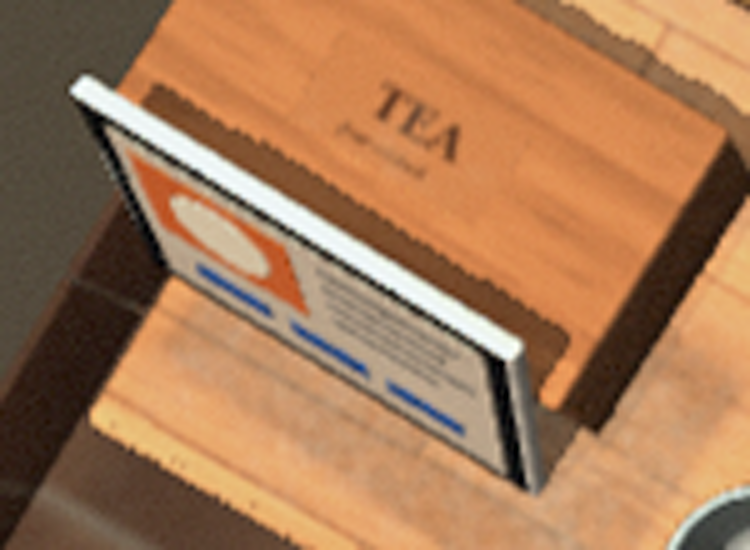

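```bash
cat > fin.py <<'E'
from kin import *
from tgt import *
t=.30
uu=np.sin(t)*xp+np.cos(t)*zz;nn=np.cos(t)*xp-np.sin(t)*zz
OO=F+xp*(-.083*np.tan(t)-.001)-.0045*nn; OO[2]=.0013
Pt=OO+.08*uu-.0345*nn
d=(xp-zz)/np.sqrt(2); Rf=frame(d,xp+zz); Tf=Pt-.066*d
Rs=frame([0,0,-1],xp)
def chk(p0,R0,p1,R1,n,q):
    tot=(R0.inv()*R1).as_rotvec();Q=[q]
    for i in range(1,n+1):
        R=R0*Ro.from_rotvec(tot*i/n);p=p0+(p1-p0)*i/n
        q,e=ik(p,R,Q[-1]);Q.append(q)
        if i%3==0 or i==n: print(i,np.round(q,2),"%.4f"%e,"dq %.2f"%np.abs(q-Q[-2]).max(),"tip",np.round(p+.066*R.as_matrix()[:,2],3))
    return q
E
python3 - <<'E'
from fin import *
print("P",Pt,"Tf",Tf)
p,R=pose();q=np.array(env.state()["q"])
W1=np.array([.375,.02,.215]);W2=Tf-.04*d+zz*.03
q=chk(p,R,W1,Rs,14,q);q=chk(W1,Rs,W2,Rf,12,q);q=chk(W2,Rf,Tf,Rf,5,q)
E
```

```text
P [0.54603509 0.06699704 0.08792237] Tf [0.50634648 0.0915493  0.13459141]
3 [-0.77  0.05 -0.31  1.22  0.    1.36] 0.0000 dq 0.05 tip [ 0.339 -0.238  0.138]
6 [-0.61 -0.01 -0.36  1.22  0.    1.51] 0.0000 dq 0.05 tip [ 0.349 -0.168  0.141]
9 [-0.44 -0.04 -0.38  1.23  0.    1.69] 0.0000 dq 0.06 tip [ 0.358 -0.097  0.144]
12 [-0.25 -0.04 -0.38  1.24  0.    1.88] 0.0000 dq 0.06 tip [ 0.368 -0.027  0.147]
14 [-0.12 -0.03 -0.36  1.24  0.    2.01] 0.0000 dq 0.06 tip [0.375 0.02  0.149]
3 [ 0.04 -0.12 -0.48  1.05 -0.11  2.16] 0.0000 dq 0.06 tip [0.413 0.035 0.145]
6 [ 0.21 -0.17 -0.59  0.86 -0.27  2.3 ] 0.0000 dq 0.07 tip [0.45  0.05  0.143]
9 [ 0.39 -0.16 -0.7   0.66 -0.47  2.42] 0.0000 dq 0.07 tip [0.487 0.066 0.144]
12 [ 0.54 -0.09 -0.79  0.44 -0.68  2.51] 0.0000 dq 0.07 tip [0.522 0.082 0.146]
3 [ 0.5  -0.04 -0.85  0.3  -0.66  2.46] 0.0000 dq 0.05 tip [0.536 0.073 0.111]
5 [ 0.47  0.01 -0.89  0.2  -0.65  2.43] 0.0000 dq 0.05 tip [0.546 0.067 0.088]
```

```bash
python3 - <<'E'
from fin import *
p,R=pose()
W1=np.array([.375,.02,.215]);W2=Tf-.04*d+zz*.03
p,R=rows(p,R,W1,Rs,14,-1)
p,R=rows(p,R,W2,Rf,14,-1)
E
```

```text
rot 0.0016118295661555642 dist 0.3324319812953407
[-0.96, -2.17, -0.09, 0, 0, 0, -1, -0.95, -2.17, -0.1, 0, 0, 0, -1, -0.96, -2.18, -0.09, 0, 0, 0, -1, -0.95, -2.17, -0.1, 0, 0, 0, -1, -0.96, -2.17, -0.09, 0, 0, 0, -1, -0.95, -2.17, -0.1, 0, 0.001, 0, -1, -0.95, -2.17, -0.09, 0, 0, 0, -1, -0.96, -2.18, -0.1, -0.001, 0, 0, -1, -0.95, -2.17, -0.1, 0, 0, 0, -1, -0.96, -2.17, -0.09, 0, 0, 0, -1, -0.95, -2.17, -0.1, 0, 0, 0, -1, -0.96, -2.17, -0.1, 0, 0, 0, -1, -0.95, -2.17, -0.1, 0, 0, 0, -1, -0.96, -2.18, -0.09, 0, 0, 0, -1]
rot 0.7856432200578887 dist 0.1395050358461966
[0.33, -0.93, 0.16, 0, 0.056, 0, -1, 0.32, -0.93, 0.17, 0, 0.056, 0, -1, 0.3, -0.92, 0.2, 0, 0.056, 0, -1, 0.3, -0.93, 0.21, 0, 0.056, 0, -1, 0.28, -0.93, 0.22, 0, 0.057, 0, -1, 0.27, -0.93, 0.25, 0, 0.056, 0, -1, 0.26, -0.93, 0.25, 0, 0.056, 0, -1, 0.24, -0.92, 0.27, 0, 0.056, 0, -1, 0.23, -0.93, 0.29, 0, 0.056, 0, -1, 0.21, -0.93, 0.29, 0, 0.056, 0, -1, 0.19, -0.93, 0.31, 0, 0.056, 0, -1, 0.18, -0.92, 0.32, 0, 0.056, 0, -1, 0.16, -0.93, 0.33, 0, 0.057, 0, -1, 0.13, -0.93, 0.33, 0, 0.056, 0, -1]
```

Emit:
send_rows --steps '[-0.96, -2.17, -0.09, 0, 0, 0, -1, -0.95, -2.17, -0.1, 0, 0, 0, -1, -0.96, -2.18, -0.09, 0, 0, 0, -1, -0.95, -2.17, -0.1, 0, 0, 0, -1, -0.96, -2.17, -0.09, 0, 0, 0, -1, -0.95, -2.17, -0.1, 0, 0, 0, -1, -0.95, -2.17, -0.09, 0, 0, 0, -1, -0.96, -2.18, -0.1, 0, 0, 0, -1, -0.95, -2.17, -0.1, 0, 0, 0, -1, -0.96, -2.17, -0.09, 0, 0, 0, -1, -0.95, -2.17, -0.1, 0, 0, 0, -1, -0.96, -2.17, -0.1, 0, 0, 0, -1, -0.95, -2.17, -0.1, 0, 0, 0, -1, -0.96, -2.18, -0.09, 0, 0, 0, -1, 0, 0, 0, 0, 0, 0, -1]'

```text
t: 19.55
ee_pos: [0.3751, 0.0213, 0.2152]
ee_rot: [-3.141, 0.001, -0.55]
force: [0.1, -0.8, -0.7]
gripper_width: 0.0107
```

Emit:
send_rows --steps '[0.33, -0.93, 0.16, 0, 0.056, 0, -1, 0.32, -0.93, 0.17, 0, 0.056, 0, -1, 0.3, -0.92, 0.2, 0, 0.056, 0, -1, 0.3, -0.93, 0.21, 0, 0.056, 0, -1, 0.28, -0.93, 0.22, 0, 0.057, 0, -1, 0.27, -0.93, 0.25, 0, 0.056, 0, -1, 0.26, -0.93, 0.25, 0, 0.056, 0, -1, 0.24, -0.92, 0.27, 0, 0.056, 0, -1, 0.23, -0.93, 0.29, 0, 0.056, 0, -1, 0.21, -0.93, 0.29, 0, 0.056, 0, -1, 0.19, -0.93, 0.31, 0, 0.056, 0, -1, 0.18, -0.92, 0.32, 0, 0.056, 0, -1, 0.16, -0.93, 0.33, 0, 0.057, 0, -1, 0.13, -0.93, 0.33, 0, 0.056, 0, -1, 0, 0, 0, 0, 0, 0, -1, 0, 0, 0, 0, 0, 0, -1]'

```text
t: 21.15
ee_pos: [0.482, 0.105, 0.1929]
ee_rot: [3.138, -0.785, -0.552]
force: [-1.8, 0.2, -0.1]
gripper_width: 0.0102
```

```bash
python3 - <<'E'
from fin import *
import cv2
s=env.state();print(s["t"],s["q"],s["ee_pos"],s["ee_rot"],s["gripper_width"],s["force"])
for m in("side","top","wrist"): cv2.imwrite(f"pics/{m}11.png",env.read_camera(m)[:,:,::-1])
p,R=pose();tip=p+R.apply([0,0,.066])
print("tip",tip,"side",proj("side",tip),"top",proj("top",tip),"dist",(tip-OO)@-nn-.0045)
rows(p,R,Tf,Rf,6,-1)
E
```

```text
21.15 [ 0.53543026 -0.08945234 -0.78623153  0.44212237 -0.6779783   2.50470894] [0.48199365 0.10501591 0.19291692] [ 3.13844934 -0.78508517 -0.55157179] 0.010242849855566075 [-1.83684785  0.23029899 -0.1266602 ]
tip [0.52282911 0.08058728 0.14780095] side [327.27823713 173.48060573] top [147.79440961 208.00504948] dist 0.07337929714324593
rot 0.001805747652289208 dist 0.06560698347301465
[-0.39, -0.01, 1.02, 0, 0, 0, -1, -0.39, -0.01, 1.02, 0, 0, 0, -1, -0.39, -0.01, 1.03, 0, -0.001, -0.001, -1, -0.38, -0.01, 1.02, 0, 0, 0, -1, -0.39, -0.01, 1.02, 0, 0, 0, -1, -0.39, -0.01, 1.02, 0, 0, 0, -1]
```

View pics/side11.png

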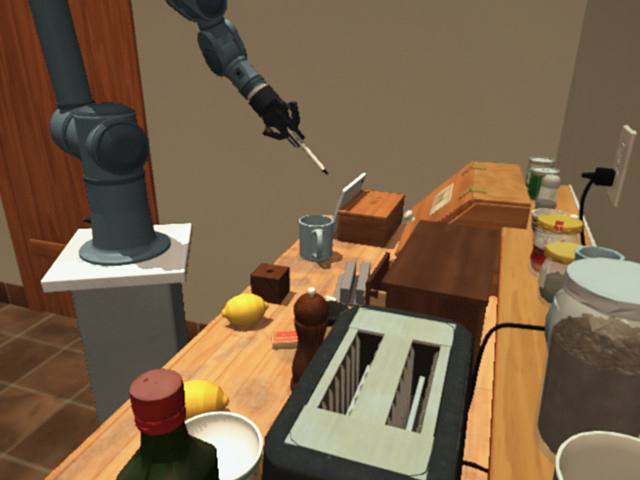

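View pics/top11.png

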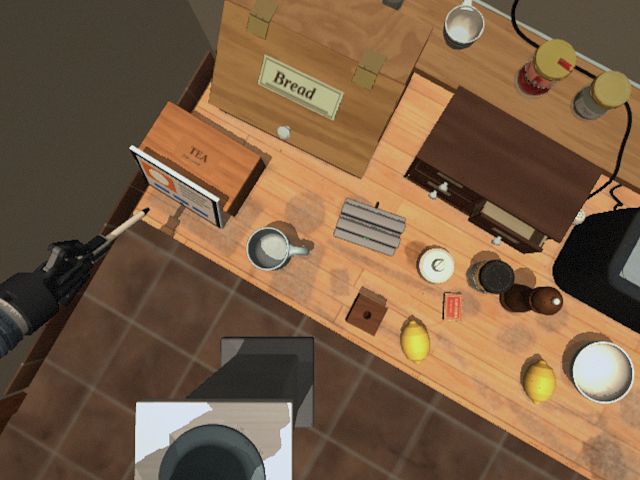

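View pics/wrist11.png

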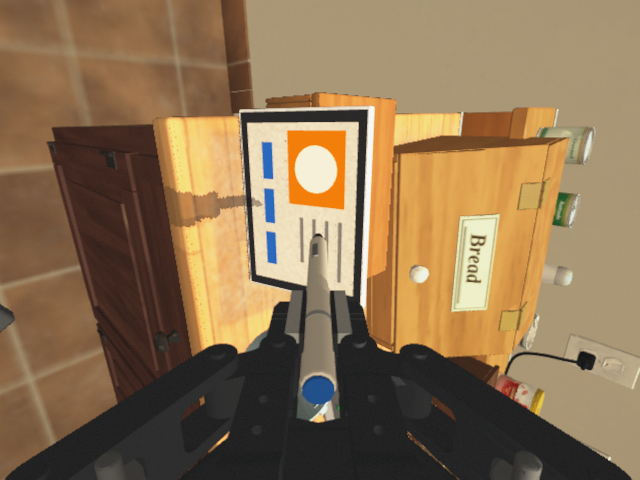

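Emit:
send_rows --steps '[-0.39, -0.01, 1.02, 0, 0, 0, -1, -0.39, -0.01, 1.02, 0, 0, 0, -1, -0.39, -0.01, 1.02, 0, 0, 0, -1, -0.38, -0.01, 1.02, 0, 0, 0, -1, -0.39, -0.01, 1.02, 0, 0, 0, -1, -0.39, -0.01, 1.02, 0, 0, 0, -1, 0, 0, 0, 0, 0, 0, -1, 0, 0, 0, 0, 0, 0, -1, 0, 0, 0, 0, 0, 0, -1]'

```text
t: 22.2
ee_pos: [0.5065, 0.0922, 0.135]
ee_rot: [-3.14, -0.788, -0.555]
force: [0.3, 0.2, -0.4]
gripper_width: 0.0104
```

```bash
python3 - <<'E'
from fin import *
import cv2
s=env.state();print(s["t"],s["ee_pos"],s["ee_rot"],s["gripper_width"],s["force"])
I={m:env.read_camera(m) for m in("side","top","wrist")}
cv2.imwrite("pics/wrist12.png",I["wrist"][:,:,::-1])
cv2.imwrite("pics/c20.png",cv2.resize(I["side"][130:250,260:420],(800,600),interpolation=2)[:,:,::-1])
cv2.imwrite("pics/c21.png",cv2.resize(I["top"][130:240,100:250],None,fx=5,fy=5,interpolation=2)[:,:,::-1])
p,R=pose();tip=p+R.apply([0,0,.066])
print("tip",tip,"side",(proj("side",tip)-[260,130])*5,"top",(proj("top",tip)-[100,130])*5,"dist",(tip-OO)@-nn-.0045,"slant",np.degrees(np.arcsin(-R.as_matrix()[2,2])))
for c in("side","top"): print([(np.round(x["position"],4),round(x["conf"],2)) for x in env.spot_point(c,"stylus_tip")])
for nm in("mug_1","timer","matchbox","lemon0","tablet"): print(nm,[(np.round(x["position"],3),round(x["conf"],2)) for x in env.spot_point("top",nm)[:1]])
E
```

```text
22.2 [0.50645762 0.09220425 0.13500491] [-3.13984978 -0.7875396  -0.55531677] 0.010421619590463857 [ 0.30434985  0.15721173 -0.4058013 ]
tip [0.54614707 0.06786978 0.08824321] side [381.33566827 328.76684222] top [335.79148266 351.85215929] dist 0.0304424749334709 slant 44.87918792065256
[(array([0.5472, 0.0704, 0.0865]), 0.59)]
[(array([0.5459, 0.0677, 0.09  ]), 0.82)]
mug_1 [(array([ 0.454, -0.136, -0.   ]), 0.81)]
timer [(array([ 0.424, -0.448,  0.002]), 0.91)]
matchbox [(array([ 0.346, -0.485,  0.003]), 0.75)]
lemon0 [(array([ 0.274, -0.403, -0.004]), 0.86)]
tablet [(array([0.549, 0.061, 0.002]), 0.94)]
```

View pics/c20.png

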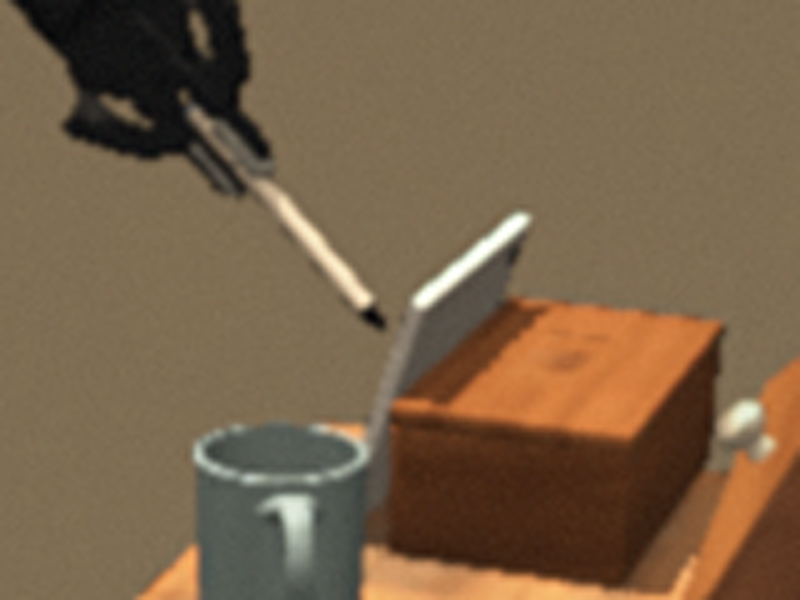

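View pics/c21.png

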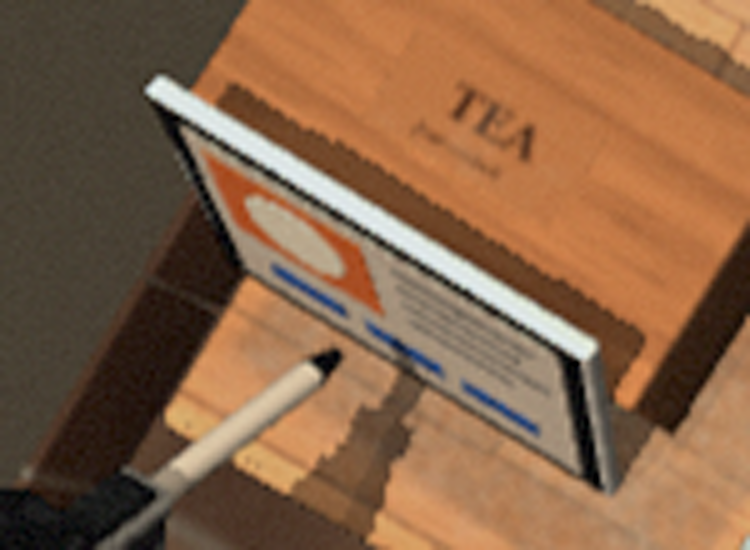

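View pics/wrist12.png

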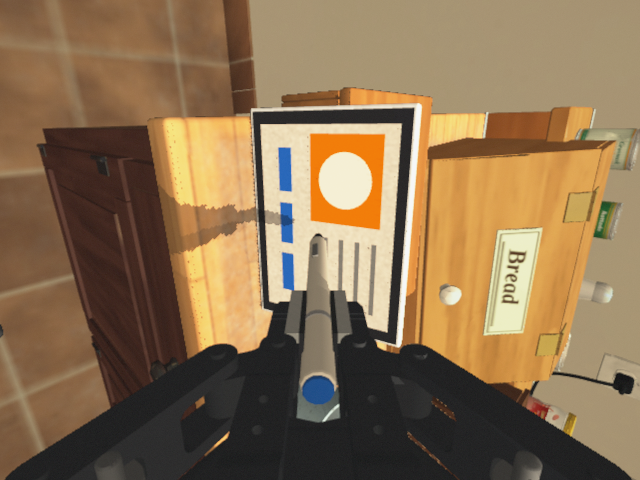

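Emit:
send_rows --steps '[0, 0, 0, 0, 0, 0, -1, 0, 0, 0, 0, 0, 0, -1, 0, 0, 0, 0, 0, 0, -1, 0, 0, 0, 0, 0, 0, -1, 0, 0, 0, 0, 0, 0, -1]'

```text
t: 23.2
ee_pos: [0.506, 0.0921, 0.1341]
ee_rot: [-3.141, -0.787, -0.554]
force: [0.6, 0.6, -0.4]
gripper_width: 0.0103
```

```bash
python3 - <<'E'
from rig import env
print(env.hand_in()); print(env.state()["t"])
E
```

```text
the job is handed in; nothing more can be done
None
the job is handed in; nothing more can be done
```

The job is done and handed in at about 23 s. The tablet stands on its long edge against the middle of the tea box front, screen outwards and let go, leaning about 17°. The gripper still holds the stylus in the air, slanted at about 45° and pointing down at the screen.

**Last checks**
- **Tip to screen:** about 30 mm by calculation, taking the tablet's lean as 17° (good to about 3 mm).
- **Tip position:** where I saw the tip in the side and top pictures matched my calculated position within about 1–2 mm. The network readings matched within about 3 mm.
- **Arm:** still, with only noise on the force reading, so I saw no sign of contact.
- **Mug, timer, matchbox and lemon:** where they were at the start, within the network's 4 mm.

**What went wrong or disagreed**
- **First tablet grasp:** it closed on air above the tablet. In the pictures the fingertips sit about 45 mm behind the reported TCP. I lowered the gripper 4 cm, gripped again, and allowed for this offset afterwards.
- **Tablet position:** the network's last reading of its lower edge was about 4 mm off my model, which is within its accuracy.

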